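Stack a casting flask for burnout on the furnace hearth

TASK

Get the casting flask ready for burnout: stand the two tall props square across the hearth with the empty steel tin in the middle of the hearth, between them, to catch the wax. Then bridge the kiln shelf level over both props, square to the hearth, with its notched end round the thermocouple sheath and its drain hole over the tin, and stand the flask upright on the shelf, centred over the hole. Do not knock the brittle sheath or tip the flask on the way, and leave the short stilt where it is.

Things in the scene. Friction and masses are not known exactly. Their poses are not given: they have to be found in the camera images.
- hearth: Fixed hearth of a small bell furnace: pale slab in a dark steel pan, 120 mm (its x) by 224 mm (its y), flat top 30 mm above the bench; a low connector sticks out 23 mm beyond the +y edge. Origin: centre of its underside, z up. The finished stack has the tin at its centre, the props at y = +50 and -50 mm, their length along hearth x, and the shelf's centre above the tin, shelf +y along hearth +y.
- sheath: Thermocouple sheath fixed in the hearth: a white ceramic rod, 8 mm across, standing 68 mm above the hearth's top at hearth x = 0, y = +76 mm, with an 18 mm wide, 4 mm high steel collar at its foot. Origin: middle of the rod at the hearth's top. Brittle: over 4 N breaks it.
- kiln_shelf: Loose flat white kiln shelf, 58 mm (its x) by 176 mm (its y) by 15 mm, 0.27 kg, flat on the bench. Origin: centre of its underside, z up. A 28 mm drain hole in the middle; a square notch 26 mm wide, 26 mm deep in the middle of its +y end, which takes the sheath 76 mm from the shelf's centre. On the props its underside is 42 mm above the hearth's top and the sheath ends 11 mm above its top.
- drain_hole (a point): Centre of the shelf's drain hole at its underside (the shelf's origin).
- prop_1: Loose tall prop of pale fireclay, a bar 52 mm long (its x), 24 mm wide (its y), 42 mm high, with a round grey core hole in each broad face, standing upright on the bench; equal to prop_2, either may go at either end. Origin: centre of its underside; z up.
- prop_2: The other tall prop, the same as prop_1. Origin: centre of its underside; z up.
- drip_tin: Loose empty round steel tin, open on top, 54 mm across and 13 mm high: the wax drip pan. Origin: centre of its underside; z up.
- flask: Loose steel casting flask filled with white investment, a closed cylinder 52 mm across and 62 mm high, 0.28 kg, two dark bands round it; stands on its sprue mouth, the right way up for burnout. Origin: centre of its underside; z up.
- short_stilt: A short square stilt of the same fireclay, 26 x 26 x 22 mm, loose among the other parts: not needed, leave it where it is. Origin: centre of its underside; z up.
There are look-alikes about, which are no part of the job. What is shaped like the prop_2 but blue is not meant.

How it is judged:
By the outcome, as a careful person would: the job done as asked, in the order asked, and still so for the second after the job is handed in, with the robot touching nothing.
It also fails if it takes over 112 s, if anything falls off the work surface, if the arm or the gripper's body presses on something with over 40 N, if the wrist force passes 120 N, or if a joint passes its speed limit or range.

ROBOT

A 6-joint arm with a two-finger parallel gripper is mounted at the origin on a cart in front of the work surface, level with it; the furniture and walls round the work are solid. World frame = base frame: x ahead of the robot, y to its left, z up, the work surface at z = 0. Lengths are in m, angles in rad, forces in N, time in s.
With the tool pointing down it reaches from about 0.15 to 0.775 m from the base axis. Payload 6.1 kg.
Tool frame: the origin (TCP) lies between the finger pads; the fingertips stand 11 mm ahead of it and the grasp point (between the pads) lies 8 mm behind it; z points along the fingers, x is the direction in which the jaws open and shut, and the axes are right-handed (so a half turn about z gives the same grasp; the last joint's range is limited). The gripper opens to 85 mm and grips with 20 to 120 N. Pads are 22 mm wide; open, the fingers measure 114 mm over their backs; the gripper's body (76 mm by 85 mm) begins 54 mm behind the grasp point. The pads swing forward as they close: fully open they stand 13 mm farther back than shut.
Start: joints at [1.201, 0.126, -0.04, 1.405, 0, 1.571], TCP at [0.19, 0.489, 0.242] pointing down, gripper open.
Joint ranges: [-2.72, 2.72], [-0.95, 1.95], [-1.27, 1.35], [-1.78, 2.02], [-1.46, 1.47], [-3.14, 3.14]. Speed limits (rad/s): [2.39, 2.39, 3.01, 3.14, 3.14, 3.14].

INTERFACE

Orientations are given as a unit quaternion [w, x, y, z].
In Python, from station import status, vision, ctrl gives the robot as it stands.
- The arm moves only by the shell command python3 -m handwheel 'ROWS' [FORCE]. ROWS is JSON, a list of rows, each a list of 3 entries, a list of its own where there are three numbers: the shift along the world's x, y, z in m, then the turn, a rotation vector about the world's x, y, z in degrees, then the closure, from 0 (fully open) to 1 (shut). A call has 1 to 8 rows; each row is the pose to reach, as a shift and turn from the pose commanded when the call began; what a row does not reach only later rows make up. A row lasts 1/12 s, in which the tool goes at most 41.7 mm and 7.16 degrees, less where a joint would pass 70% of its speed; a pose out of reach is approached as far as the arm can. A call with a gripper value outside its range is refused whole. The fingers move at their own pace and stop on an object; FORCE is the grip in N (left out, the last holds). Time passes only in rows, so rows that repeat a pose let the fingers close. It gives the time, the measured TCP pose, the force and the opening at its end, in the units of the state.
- status.get_obs(): the state, without advancing time (a new reading comes with each control period).
- vision.read_camera(name): name is "side" or "top" or "wrist"; returns a dict with "image" (384x512x3 uint8, red, green, blue), "fx", "fy", "cx", "cy" (pixels), "k1" (the pictures are not rectified: a ray, as slopes to the right and down, at radius r is drawn at 1 + k1 r^2 times it, then the intrinsics apply), "rvec" (rotation vector, rad) and "tvec" (3), from world to camera coordinates, as OpenCV has them; the wrist camera has in their place "hand_eye" (4x4, takes a point from camera to tool coordinates, whose origin is the TCP and whose axes are the tool frame's). Camera axes: x right, y down, z forward; pixel columns grow to the right and rows downward; lengths in m; the calibration is good to about 2 mm. A picture is of the moment at which its call begins: read the wrist's pose just before it. There is no depth.
- ctrl.close_job(): hands the job in, once; it reports no verdict.
The state is a dict: "time": time; "joint_pos": joint angles; "joint_velocities": joint speeds; "tau": joint torques, N m; "position": TCP position; "tool_rot": TCP orientation; "force": force on the tool from outside, world axes, zero at the start; "moment": the same for the moment, N m; "finger_gap": opening from 0.0 (shut) to 1.0 (fully open).
Only numpy, scipy, OpenCV 4.12 (cv2) and the standard library are available. Lean on these libraries where they do the work, as an engineer would, in place of code of your own. Each camera call takes 0.05 s, during which the arm holds its last target.

## Working session

There is one attempt and no reset: what is moved stays moved. The work goes in short steps, Python scripts to look and compute and a shell command to move; the robot and the scene stay as the last step left them, time stands still between calls to the robot, and variables do not carry over. Pictures are saved under pics/ and viewed, and the job is handed in when it is done.

```bash
ls; mkdir -p pics
python3 - <<'E'
from station import status, vision, ctrl
import cv2
o=status.get_obs(); print(o)
for n in ["side","top","wrist"]:
    c=vision.read_camera(n); cv2.imwrite(f"pics/{n}0.png",c["image"][:,:,::-1])
    print(n,{k:v for k,v in c.items() if k!="image"})
E
```

```text
pics
{'time': 0.0, 'joint_pos': array([ 1.20096770e+00,  1.26387245e-01, -4.06437100e-02,  1.40541323e+00,
       -1.73029467e-05,  1.57077085e+00]), 'joint_velocities': array([-0.00016933, -0.0001482 , -0.00149491, -0.0007074 , -0.00108197,
       -0.00114352]), 'tau': array([-7.91805815e-04, -4.35919333e+01,  3.52919841e+01,  1.72881992e-02,
        2.65884671e-05, -2.55830077e-07]), 'position': array([0.18962026, 0.48911942, 0.24150833]), 'tool_rot': array([ 4.72684262e-04,  8.25054834e-01,  5.65052070e-01, -6.74911196e-04]), 'force': array([-0.09410099, -0.73148148, -0.23632349]), 'moment': array([ 0.01885408,  0.03571317, -0.01196405]), 'finger_gap': 1.0049202401017108}
side {'fx': 411.74019048278205, 'fy': 411.74019048278205, 'cx': 248.88810148124685, 'cy': 195.04507421771444, 'k1': 0.04022343532599051, 'rvec': array([ 0.55744211, -2.68343645,  1.18399902]), 'tvec': array([0.53658658, 0.06361006, 1.31949473])}
top {'fx': 357.3986051676837, 'fy': 357.3986051676837, 'cx': 256.8057054146311, 'cy': 185.83057336756164, 'k1': 0.03881779108960131, 'rvec': array([ 2.09204449, -2.12269973,  0.2271227 ]), 'tvec': array([0.1911879 , 0.52062722, 0.97342991])}
wrist {'fx': 323.4981646286991, 'fy': 323.4981646286991, 'cx': 254.38181227612216, 'cy': 190.03536355102244, 'k1': 0.015858109200141617, 'hand_eye': array([[ 9.99998970e-01,  7.04893587e-04, -1.25013837e-03,
         8.04009520e-04],
       [-3.49338488e-04,  9.64425605e-01,  2.64354174e-01,
        -6.58825203e-02],
       [ 1.39200702e-03, -2.64353465e-01,  9.64424859e-01,
        -1.32736611e-01],
       [ 0.00000000e+00,  0.00000000e+00,  0.00000000e+00,
         1.00000000e+00]])}
```

View pics/top0.png

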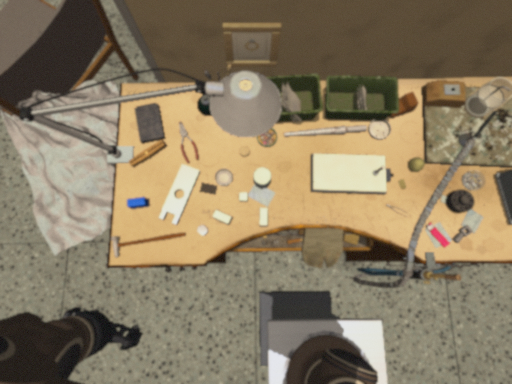

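View pics/side0.png

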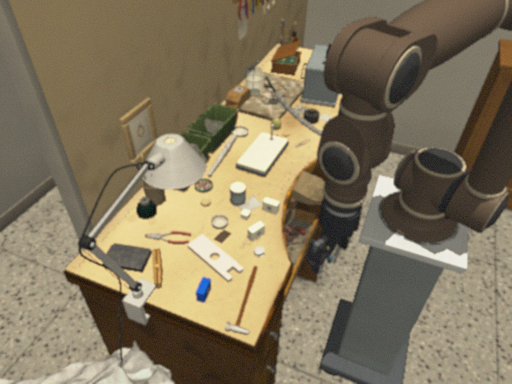

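View pics/wrist0.png

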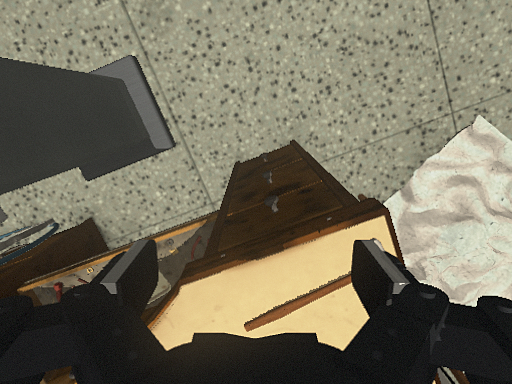

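```bash
cat > h.py <<'E'
import numpy as np, cv2
from scipy.spatial.transform import Rotation as R
from station import status, vision, ctrl
def cam(name):
    o=status.get_obs(); c=vision.read_camera(name)
    if name=="wrist":
        q=o["tool_rot"]; T=np.eye(4); T[:3,:3]=R.from_quat([q[1],q[2],q[3],q[0]]).as_matrix(); T[:3,3]=o["position"]
        M=T@c["hand_eye"]
    else:
        W=np.eye(4); W[:3,:3]=R.from_rotvec(c["rvec"]).as_matrix(); W[:3,3]=c["tvec"]; M=np.linalg.inv(W)
    c["M"]=M; return c
def ray(c,u,v):
    x=(u-c["cx"])/c["fx"]; y=(v-c["cy"])/c["fy"]
    rd=np.hypot(x,y); r=rd
    for _ in range(20): r=rd/(1+c["k1"]*r*r)
    s=r/rd if rd>0 else 1
    d=c["M"][:3,:3]@np.array([x*s,y*s,1]); return c["M"][:3,3],d
def onz(c,u,v,z):
    p,d=ray(c,u,v); return p+d*(z-p[2])/d[2]
def proj(c,P):
    W=np.linalg.inv(c["M"]); p=W[:3,:3]@np.asarray(P,float)+W[:3,3]; x,y=p[:2]/p[2]; s=1+c["k1"]*(x*x+y*y)
    return np.array([c["fx"]*x*s+c["cx"],c["fy"]*y*s+c["cy"]])
def save(c,n,box=None,k=1):
    im=c["image"][:,:,::-1]
    if box: x0,y0,x1,y1=box; im=im[y0:y1,x0:x1]
    im=cv2.resize(im,None,fx=k,fy=k,interpolation=cv2.INTER_CUBIC); cv2.imwrite("pics/"+n,im)
E
python3 - <<'E'
from h import *
c=cam("top"); save(c,"top1.png",(110,80,410,280),2.6)
s=cam("side"); save(s,"side1.png",(130,100,330,300),3)
for n,u,v in [("hearth",349,173),("sheath",387,173),("flask",262,177),("tin",224,177),("shelf",180,194),("p",222,217),("p2",263,216),("st?",243,197),("st?",202,231)]:
    print(n,onz(c,u,v,0.03).round(3))
E
```

```text
hearth [ 0.564 -0.091  0.03 ]
sheath [ 0.562 -0.203  0.03 ]
flask [0.556 0.168 0.03 ]
tin [0.557 0.281 0.03 ]
shelf [0.508 0.41  0.03 ]
p [0.438 0.286 0.03 ]
p2 [0.439 0.167 0.03 ]
st? [0.496 0.225 0.03 ]
st? [0.399 0.343 0.03 ]
```

View pics/top1.png

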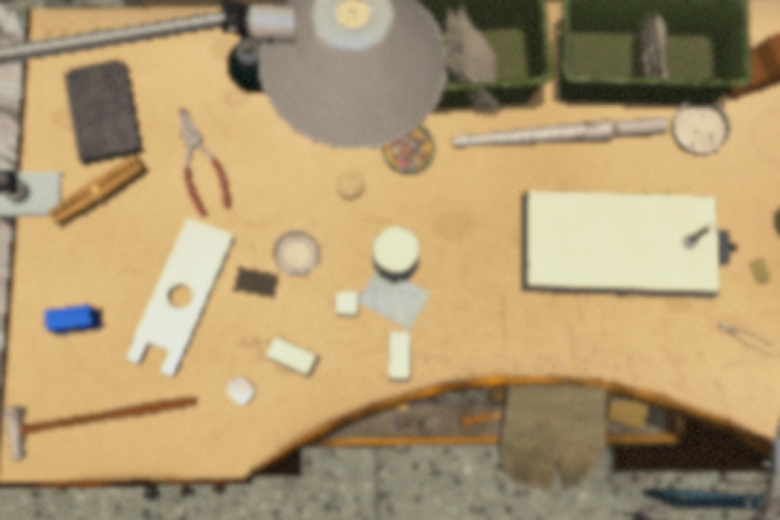

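View pics/side1.png

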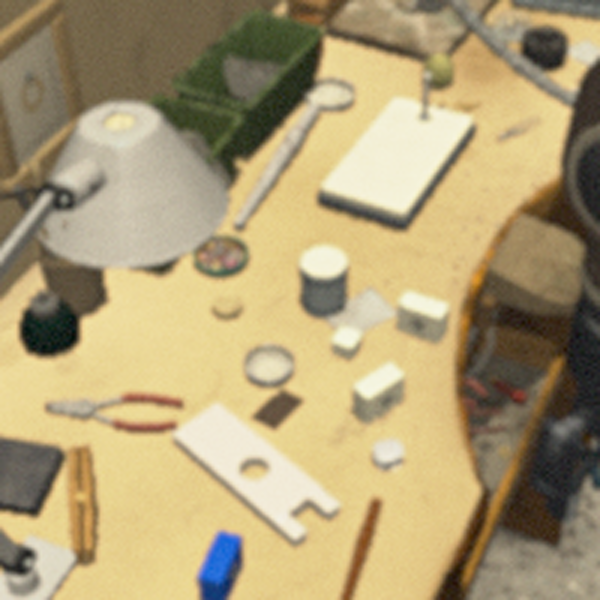

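```bash
python3 -m handwheel '[[[0.03,-0.026,0.01],[0,0,5],0],[[0.06,-0.052,0.02],[0,0,10],0],[[0.09,-0.078,0.03],[0,0,15],0],[[0.12,-0.104,0.04],[0,0,21.2],0],[[0.15,-0.13,0.04],[0,0,21.2],0],[[0.19,-0.155,0.04],[0,0,21.2],0],[[0.21,-0.17,0.04],[0,0,21.2],0],[[0.21,-0.17,0.04],[0,0,21.2],0]]'
python3 - <<'E'
from h import *
print(status.get_obs()["joint_pos"])
c=cam("wrist"); save(c,"w1.png",None,1.5)
import pickle; pickle.dump(c,open("w1.pkl","wb"))
E
```

```text
time: 0.92
position: [0.4034, 0.3165, 0.2819]
tool_rot: [0.001, 0.709, 0.705, -0.0]
force: [-0.9, 0.8, 0.0]
finger_gap: 0.999
[ 0.6662218   0.10629376  0.02474616  1.48921124 -0.00171774  0.67169881]
```

View pics/w1.png

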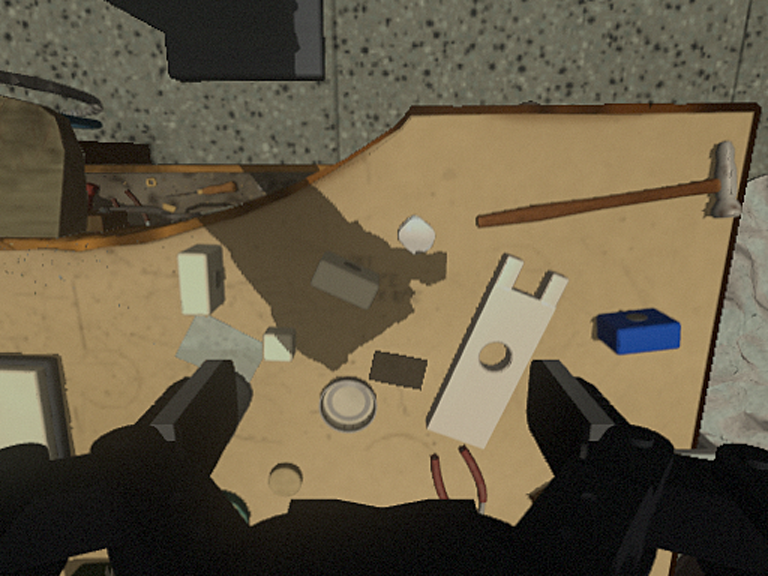

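Run:
```python
from h import *
import pickle; c=pickle.load(open("w1.pkl","rb"))
im=c["image"][:,:,::-1]
g=im.copy(); hsv=cv2.cvtColor(g,cv2.COLOR_BGR2HSV)
for n,b in [("pA",(110,155,160,215)),("pB",(200,160,260,210)),("sh",(275,160,385,305)),("tin",(205,245,260,290))]:
    x0,y0,x1,y1=b; k=min(780/(x1-x0),590/(y1-y0)); k=int(k)
    cr=im[y0:y1,x0:x1]
    cv2.imwrite(f"pics/z_{n}.png",cv2.resize(cr,None,fx=k/2,fy=k/2,interpolation=cv2.INTER_CUBIC)); print(n,b,k/2, hsv[(y0+y1)//2,(x0+x1)//2], hsv[y0+3,x0+3])
m=(hsv[...,1]<70).astype(np.uint8)*255
m[:100]=0
cv2.imwrite("pics/mask.png",m)
cs,_=cv2.findContours(m,cv2.RETR_CCOMP,cv2.CHAIN_APPROX_NONE)
for q in cs:
    if 60<cv2.contourArea(q)<8000: print(cv2.contourArea(q),cv2.minAreaRect(q))
```

```text
pA (110, 155, 160, 215) 4.5 [ 35  44 192] [ 19 106 125]
pB (200, 160, 260, 210) 5.5 [ 25  60 102] [20 98 83]
sh (275, 160, 385, 305) 2.0 [ 19 101 170] [ 19  37 173]
tin (205, 245, 260, 290) 6.5 [ 20  64 175] [ 19  99 172]
64.5 ((199.47706604003906, 375.25689697265625), (15.13365650177002, 30.075746536254883), 73.3007583618164)
92.5 ((171.92758178710938, 372.1310729980469), (17.522598266601562, 17.439552307128906), 85.2363510131836)
94.0 ((239.43214416503906, 363.57464599609375), (17.556758880615234, 24.619823455810547), 42.27368927001953)
123.5 ((137.30770874023438, 358.4615173339844), (28.386789321899414, 15.202404022216797), 42.273685455322266)
312.5 ((289.7735595703125, 352.444091796875), (41.49281311035156, 40.188968658447266), 4.398705005645752)
83.0 ((157.80189514160156, 338.05657958984375), (23.07657241821289, 11.675646781921387), 74.05460357666016)
118.0 ((373.33489990234375, 326.55047607421875), (20.689048767089844, 44.34735870361328), 16.699243545532227)
3725.0 ((445.5, 343.0), (80.0, 131.0), 90.0)
63.5 ((461.67999267578125, 363.2400207519531), (11.030865669250488, 8.768124
[... 880 characters left out ...]
 234.71530151367188), (47.15702819824219, 130.24066162109375), 25.201122283935547)
250.5 ((328.25, 235.75), (15.55634880065918, 20.50609588623047), 45.0)
969.0 ((230.616455078125, 186.64382934570312), (42.8699836730957, 25.159217834472656), 24.443954467773438)
3428.5 ((141.0770263671875, 231.22470092773438), (67.5735855102539, 134.00843811035156), 10.43747615814209)
434.5 ((277.2500305175781, 156.75001525878906), (24.041629791259766, 21.920310974121094), 45.0)
103.0 ((104.40098571777344, 140.66014099121094), (38.07405090332031, 9.988258361816406), 8.530765533447266)
6370.0 ((479.5, 210.99998474121094), (221.99996948242188, 62.99999237060547), 90.0)
1128.5 ((168.5, 104.5), (9.0, 137.0), 90.0)
```

View pics/mask.png

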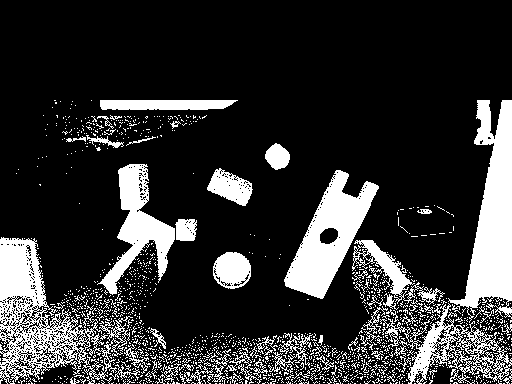

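View pics/z_pB.png

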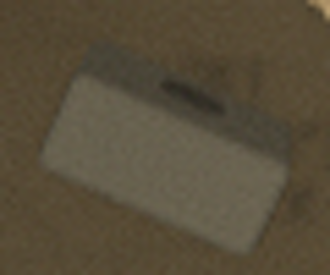

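View pics/z_pA.png

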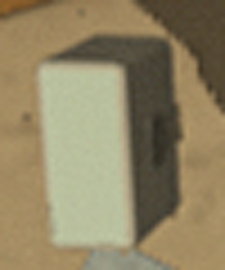

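View pics/z_sh.png

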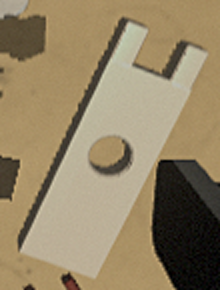

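```bash
cat >> h.py <<'E'
def box(c,pts,z,off=(0,0),k=1):
    P=np.array([onz(c,off[0]+(u+.5)/k-.5,off[1]+(v+.5)/k-.5,z)[:2] for u,v in pts])
    L=[np.linalg.norm(P[i]-P[(i+1)%len(P)]) for i in range(len(P))]
    A=[np.degrees(np.arctan2(*(P[(i+1)%len(P)]-P[i])[::-1])) for i in range(len(P))]
    print("centre",P.mean(0).round(4),"sides",np.round(L,4),"ang",np.round(A,1)); return P
E
python3 - <<'E'
from h import *
import pickle; c=pickle.load(open("w1.pkl","rb"))
box(c,[(85,72),(285,165),(248,253),(42,162)],.042,(200,160),5.5)
box(c,[(40,62),(125,62),(133,244),(50,244)],.042,(110,155),4.5)
hsv=cv2.cvtColor(c["image"],cv2.COLOR_RGB2HSV)
m=(hsv[...,1]<70).astype(np.uint8)*255
cs,h=cv2.findContours(m,cv2.RETR_CCOMP,cv2.CHAIN_APPROX_NONE)
for q in cs:
    r=cv2.minAreaRect(q); a=cv2.contourArea(q)
    if 5000<a<5500: box(c,cv2.boxPoints(r),.015); print(cv2.boxPoints(r))
    if 200<a<300 and 300<r[0][0]<350: e=cv2.fitEllipse(q); print("hole",e,onz(c,*e[0],.015))
    if 1000<a<1100 and r[0][0]<250: e=cv2.fitEllipse(q); print("tin",e,onz(c,*e[0],.013),onz(c,*e[0],.0065))
E
```

```text
centre [0.439  0.2864] sides [0.0475 0.0217 0.0491 0.0223] ang [  64.   -22.5 -115.2  153.2]
centre [0.438  0.1664] sides [0.022  0.05   0.0223 0.05  ] ang [ 89.8  -3.3 -90.3 176.4]
tin ((231.60272216796875, 269.97503662109375), (36.021156311035156, 37.72795486450195), 93.78305053710938) [0.56214394 0.28374462 0.013     ] [0.56577845 0.28319714 0.0065    ]
centre [0.5138 0.4144] sides [0.1789 0.0616 0.1825 0.0686] ang [ 158.1   64.8  -19.8 -117.8]
[[280.8952  283.59772]
 [336.35132 165.75356]
 [379.0199  185.83289]
 [323.56378 303.67706]]
hole ((328.422119140625, 235.46949768066406), (15.626038551330566, 20.573150634765625), 59.45774459838867) [0.51041888 0.41388862 0.015     ]
```

View pics/z_tin.png

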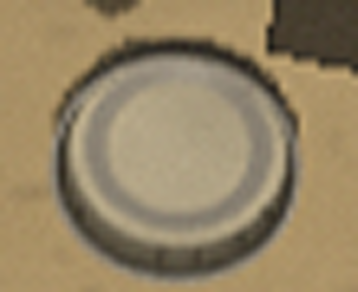

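```bash
python3 -m handwheel '[[[0.01,-0.035,0],[0,0,-7],0.1],[[0.02,-0.07,0],[0,0,-14],0.1],[[0.03,-0.11,0],[0,0,-21],0.1],[[0.035,-0.15,-0.02],[0,0,-28],0.1],[[0.035,-0.15,-0.06],[0,0,-35],0.1],[[0.035,-0.15,-0.1],[0,0,-42],0.1],[[0.035,-0.15,-0.12],[0,0,-49],0.1],[[0.035,-0.15,-0.14],[0,0,-56],0.1]]' 80
python3 -m handwheel '[[[0,0,0],[0,0,-7],0.1],[[0,0,0],[0,0,-14],0.1],[[0,0,0],[0,0,-21],0.1],[[0,0,0],[0,0,-28],0.1],[[0,0,0],[0,0,-35],0.1],[[0,0,0],[0,0,-37],0.1],[[0,0,0],[0,0,-37],0.1]]'
python3 - <<'E'
from h import *
o=status.get_obs();print(o["time"],o["position"],2*np.degrees(np.arctan2(o["tool_rot"][2],o["tool_rot"][1])),o["joint_pos"],o["finger_gap"])
c=cam("wrist"); save(c,"w2.png",None,1.5)
import pickle; pickle.dump(c,open("w2.pkl","wb"))
print(proj(c,[.438,.1664,.042])*1.5)
E
```

```text
time: 1.63
position: [0.4331, 0.1695, 0.1402]
tool_rot: [-0.0, 0.957, 0.29, -0.001]
force: [-0.6, -0.1, 0.2]
finger_gap: 0.897
time: 2.22
position: [0.4341, 0.1703, 0.1423]
tool_rot: [-0.0, 1.0, -0.026, -0.0]
force: [0.3, 0.4, 0.6]
finger_gap: 0.901
2.2167 [0.43409519 0.17031344 0.1423036 ] -2.951062079858653 [ 3.73706725e-01  3.56830675e-02 -3.58017820e-01  1.17726422e+00
  2.94837276e-04  1.99600878e+00] 0.9007636441466929
[387.6856475  298.16995489]
```

View pics/w2.png

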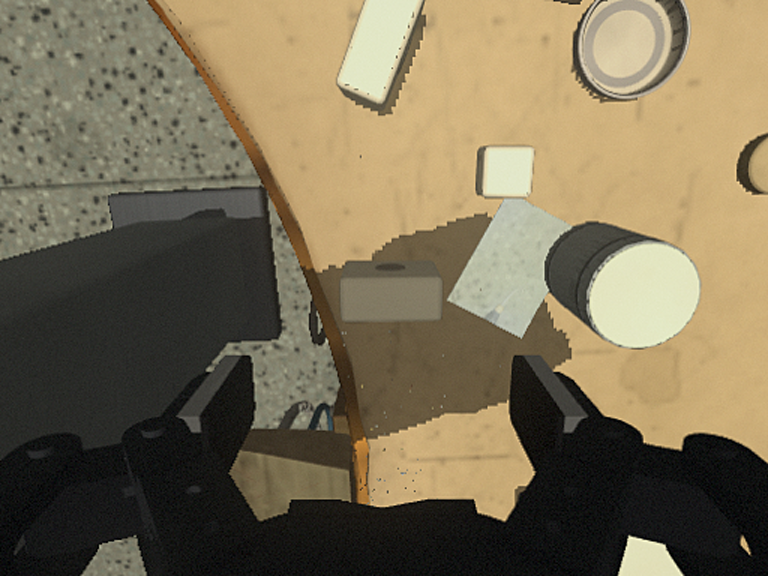

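```bash
python3 -m handwheel '[[[0.005,-0.004,-0.03],[0,0,0],0.1],[[0.005,-0.004,-0.07],[0,0,0],0.1],[[0.005,-0.004,-0.105],[0,0,0],0.1],[[0.005,-0.004,-0.122],[0,0,0],0.1],[[0.005,-0.004,-0.122],[0,0,0],0.1],[[0.005,-0.004,-0.122],[0,0,0],1],[[0.005,-0.004,-0.122],[0,0,0],1],[[0.005,-0.004,-0.122],[0,0,0],1]]' 60
python3 -m handwheel '[[[0,0,0],[0,0,0],1],[[0,0,0],[0,0,0],1],[[0,0,0],[0,0,0],1],[[0,0,0.02],[0,0,0],1],[[0,0,0.06],[0,0,0],1],[[0,0,0.1],[0,0,0],1],[[0,0,0.14],[0,0,0],1],[[0,0,0.16],[0,0,0],1]]'
```

```text
time: 2.93
position: [0.4413, 0.1663, 0.0225]
tool_rot: [-0.001, 1.0, -0.026, 0.002]
force: [-0.5, 0.7, -0.3]
finger_gap: 0.6
time: 3.6
position: [0.4411, 0.166, 0.1858]
tool_rot: [-0.001, 1.0, -0.026, 0.003]
force: [1.7, -0.1, -0.2]
finger_gap: 0.599
```

```bash
python3 -m handwheel '[[[0.025,-0.027,0.02],[0,0,0],1],[[0.05,-0.055,0.04],[0,0,0],1],[[0.075,-0.082,0.06],[0,0,0],1],[[0.1,-0.11,0.06],[0,0,0],1],[[0.123,-0.136,0.06],[0,0,0],1],[[0.123,-0.136,0.06],[0,0,0],1],[[0.123,-0.136,0.06],[0,0,0],1]]'
python3 - <<'E'
from h import *
c=cam("wrist"); save(c,"w3.png",None,1.5)
import pickle; pickle.dump(c,open("w3.pkl","wb"))
o=status.get_obs();print(o["time"],o["position"],2*np.degrees(np.arctan2(o["tool_rot"][2],o["tool_rot"][1])),o["joint_pos"],o["force"])
E
```

```text
time: 4.18
position: [0.5635, 0.028, 0.24]
tool_rot: [-0.0, 1.0, -0.028, -0.0]
force: [-0.8, -0.5, -0.3]
finger_gap: 0.6
4.2333 [0.56274121 0.02897839 0.24017786] -3.0650486929051084 [5.12976806e-02 1.99948454e-01 4.38566422e-02 1.41535655e+00
 3.00926481e-04 1.67558910e+00] [-0.17624635  0.88021747 -1.16862885]
```

View pics/w3.png

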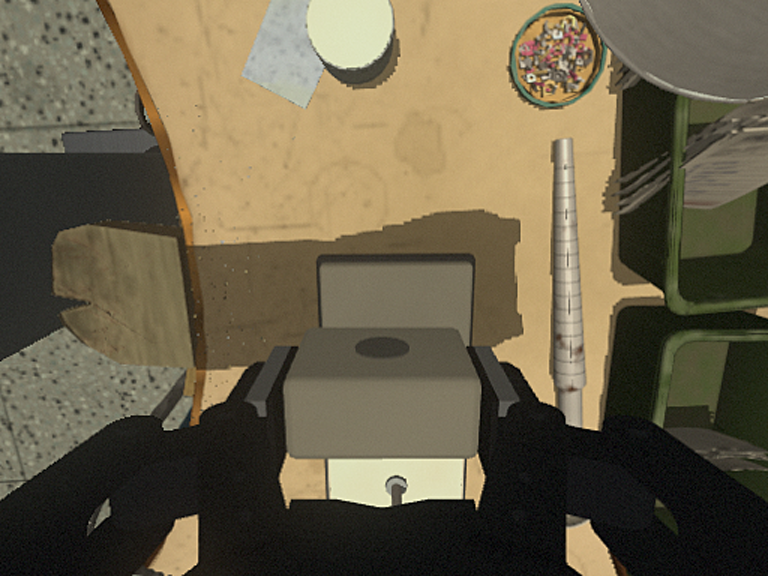

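```bash
python3 -m handwheel '[[[0,-0.04,0.01],[0,0,0],1],[[0,-0.08,0.02],[0,0,0],1],[[0,-0.12,0.03],[0,0,0],1],[[0,-0.16,0.03],[0,0,0],1],[[0,-0.2,0.03],[0,0,0],1],[[0,-0.23,0.03],[0,0,0],1],[[0,-0.23,0.03],[0,0,0],1],[[0,-0.23,0.03],[0,0,0],1]]'
python3 - <<'E'
from h import *
c=cam("wrist"); save(c,"w4.png",None,1.5)
import pickle; pickle.dump(c,open("w4.pkl","wb"))
o=status.get_obs();print(o["time"],o["position"],2*np.degrees(np.arctan2(o["tool_rot"][2],o["tool_rot"][1])),o["joint_pos"],o["force"])
E
```

```text
time: 4.9
position: [0.5621, -0.2007, 0.2704]
tool_rot: [-0.0, 1.0, -0.027, -0.0]
force: [-0.3, -0.5, -0.0]
finger_gap: 0.597
4.95 [ 0.56230987 -0.19969093  0.27049398] -2.9788391824735005 [-3.41520786e-01  2.68629551e-01  1.97325143e-01  1.49983656e+00
  6.01074909e-04  1.28126599e+00] [ 0.0090443  -0.19621588 -0.81570291]
```

View pics/w4.png

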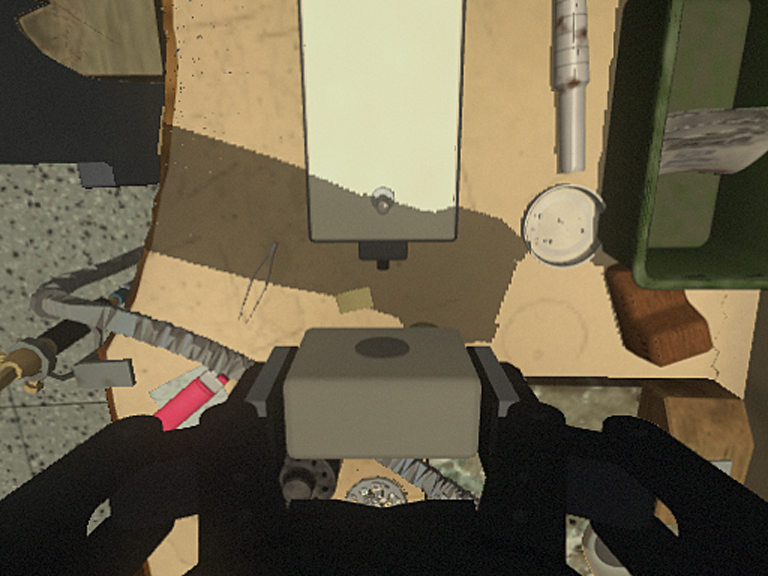

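Run:
```python
from h import *
import pickle
c=pickle.load(open("w4.pkl","rb")); save(c,"z4.png",(195,110,320,185),6)
c=pickle.load(open("w3.pkl","rb")); save(c,"z3.png",(200,160,330,240),6)
```

```text
(no output)
```

View pics/z4.png

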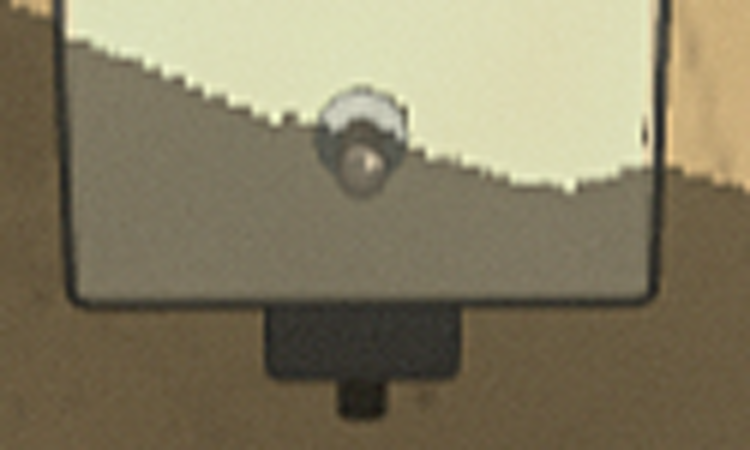

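View pics/z3.png

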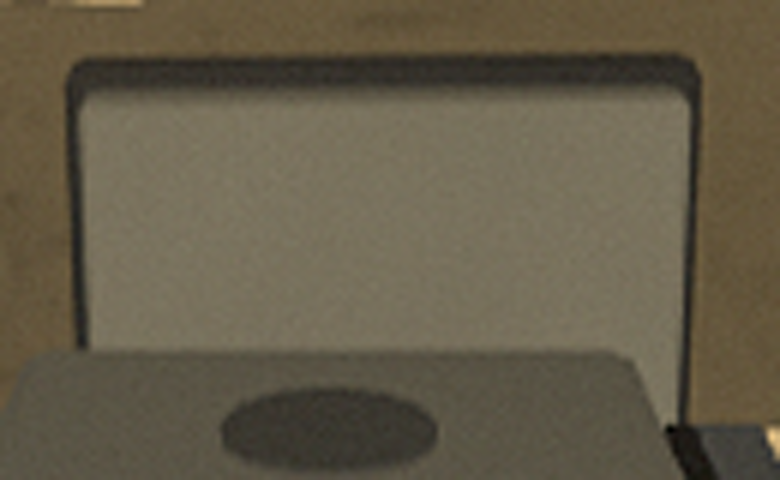

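Run:
```python
from h import *
import pickle
c=pickle.load(open("w4.pkl","rb")); f=lambda c,u,v,z,o,k: onz(c,o[0]+(u+.5)/k-.5,o[1]+(v+.5)/k-.5,z).round(4)
for n,p in dict(L=(70,303),R=(655,300),L2=(58,40),R2=(663,40)).items(): print(n,f(c,*p,.03,(195,110),6))
print("collar",f(c,362,130,.034,(195,110),6),"tip",f(c,362,160,.098,(195,110),6))
print("mid left/right top", [f(c,300+0,1,.03,(0,0),1.5),f(c,466,1,.03,(0,0),1.5)])
d=pickle.load(open("w3.pkl","rb"))
for n,p in dict(L=(75,88),R=(694,86)).items(): print(n,f(d,*p,.03,(200,160),6))
t=cam("top"); save(t,"z5.png",(305,145,395,200),8)
```

```text
L [ 0.5073 -0.1968  0.03  ]
R [ 0.6208 -0.2023  0.03  ]
L2 [ 0.5097 -0.147   0.03  ]
R2 [ 0.6229 -0.1531  0.03  ]
collar [ 0.5657 -0.1663  0.034 ] tip [ 0.5656 -0.1653  0.098 ]
mid left/right top [array([ 0.5162, -0.0317,  0.03  ]), array([ 0.6295, -0.0378,  0.03  ])]
L [0.5183 0.0212 0.03  ]
R [0.6299 0.0155 0.03  ]
```

View pics/z5.png

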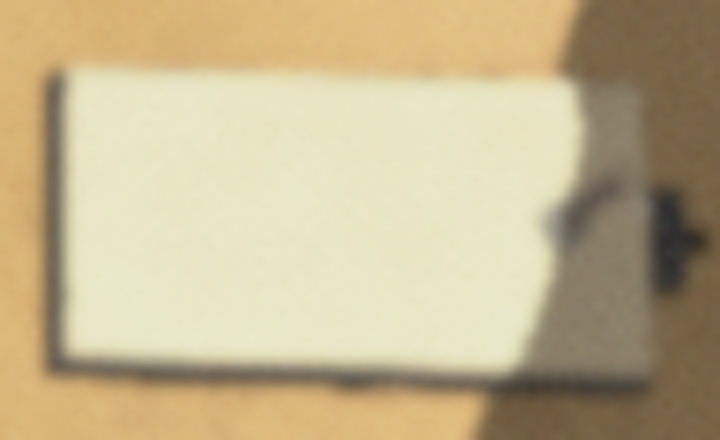

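```bash
python3 -m handwheel '[[[0.0045,0.03,0],[0,0,0.3],1],[[0.0045,0.059,0],[0,0,0.3],1],[[0.0045,0.059,-0.03],[0,0,0.3],1],[[0.0045,0.059,-0.06],[0,0,0.3],1],[[0.0045,0.059,-0.09],[0,0,0.3],1],[[0.0045,0.059,-0.12],[0,0,0.3],1],[[0.0045,0.059,-0.12],[0,0,0.3],1],[[0.0045,0.059,-0.12],[0,0,0.3],1]]'
python3 - <<'E'
from h import *
c=cam("wrist"); save(c,"w5.png",None,1.5)
o=status.get_obs();print(o["time"],o["position"],2*np.degrees(np.arctan2(o["tool_rot"][2],o["tool_rot"][1])),o["force"])
E
```

```text
time: 5.67
position: [0.5661, -0.1395, 0.1497]
tool_rot: [-0.0, 1.0, -0.022, -0.002]
force: [0.8, 0.2, -0.1]
finger_gap: 0.597
5.7167 [ 0.56736318 -0.14022936  0.15159671] -2.579642200086824 [ 1.25144703 -0.03677057 -0.0944814 ]
```

View pics/w5.png

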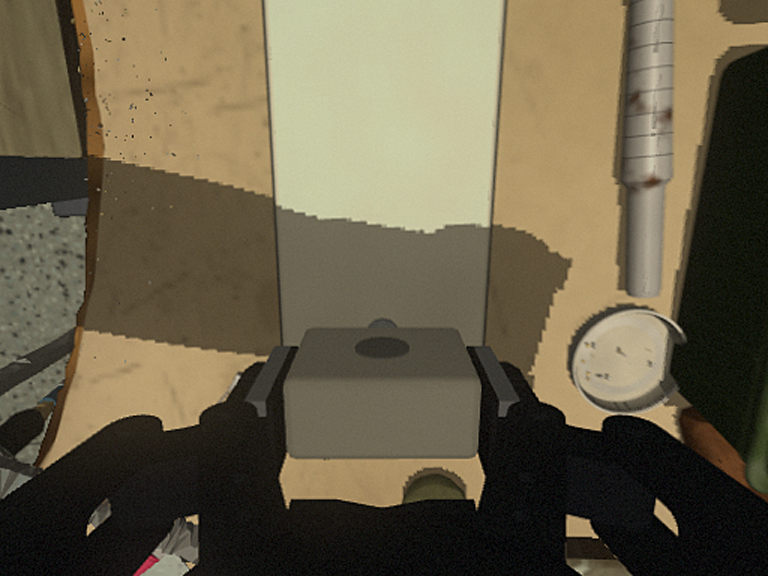

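Run:
```python
from h import *
c=cam("wrist")
print(proj(c,[.5657,-.1663,.034])*1.5,proj(c,[.5657,-.1663,.098])*1.5)
o=status.get_obs(); p=o["position"]
for z in (-.02,.022): print([ (proj(c,p+np.array([0,dy,z]))*1.5).round() for dy in(-.012,.012)])
```

```text
[378.61835558 328.09033894] [377.90569271 381.3684019 ]
[array([383., 391.]), array([379., 325.])]
[array([383., 468.]), array([379., 384.])]
```

```bash
python3 -m handwheel '[[[0,0,-0.03],[0,0,0],1],[[0,0,-0.06],[0,0,0],1],[[0,0,-0.08],[0,0,0],1],[[0,0,-0.09],[0,0,0],1],[[0,0,-0.096],[0,0,0],1],[[0,0,-0.096],[0,0,0],1],[[0,0,-0.096],[0,0,0],1]]'
python3 -m handwheel '[[[0,0,-0.001],[0,0,0],1],[[0,0,-0.002],[0,0,0],1],[[0,0,-0.003],[0,0,0],1],[[0,0,-0.003],[0,0,0],1]]'
```

```text
time: 6.35
position: [0.5684, -0.1418, 0.0561]
tool_rot: [0.0, 1.0, -0.023, 0.001]
force: [0.2, -0.1, -1.5]
finger_gap: 0.604
time: 6.68
position: [0.5679, -0.1417, 0.0522]
tool_rot: [0.0, 1.0, -0.023, 0.001]
force: [0.8, -0.1, 2.3]
finger_gap: 0.599
```

```bash
python3 -m handwheel '[[[0,0,-0.001],[0,0,0],1],[[0,0,-0.001],[0,0,0],1],[[0,0,-0.001],[0,0,0],0.75],[[0,0,-0.001],[0,0,0],0.4],[[0,0,-0.001],[0,0,0],0.15],[[0,0,-0.001],[0,0,0],0.15],[[0,0,-0.001],[0,0,0],0.15],[[0,0,-0.001],[0,0,0],0.15]]'
python3 -m handwheel '[[[0,0,0.03],[0,0,0],0.15],[[0,0,0.07],[0,0,0],0.15],[[0,0,0.11],[0,0,0],0.15],[[0,0,0.15],[0,0,0],0.15],[[0,-0.03,0.17],[0,0,0],0.15],[[0,-0.06,0.19],[0,0,0],0.15],[[0,-0.06,0.19],[0,0,0],0.15],[[0,-0.06,0.19],[0,0,0],0.15]]'
python3 - <<'E'
from h import *
c=cam("wrist"); save(c,"w6.png",None,1.5); save(c,"z6.png",(185,60,325,165),5.5)
import pickle; pickle.dump(c,open("w6.pkl","wb"))
o=status.get_obs();print(o["time"],o["position"],2*np.degrees(np.arctan2(o["tool_rot"][2],o["tool_rot"][1])),o["force"])
E
```

```text
time: 7.35
position: [0.5671, -0.1415, 0.05]
tool_rot: [-0.0, 1.0, -0.023, -0.0]
force: [1.0, -0.5, 0.4]
finger_gap: 0.848
time: 8.02
position: [0.5677, -0.2028, 0.2411]
tool_rot: [0.0, 1.0, -0.025, 0.001]
force: [0.4, -0.9, -0.5]
finger_gap: 0.849
8.0667 [ 0.56715731 -0.20178777  0.23978751] -2.757945593743094 [-0.47543112  0.96736483 -0.21965339]
```

View pics/w6.png

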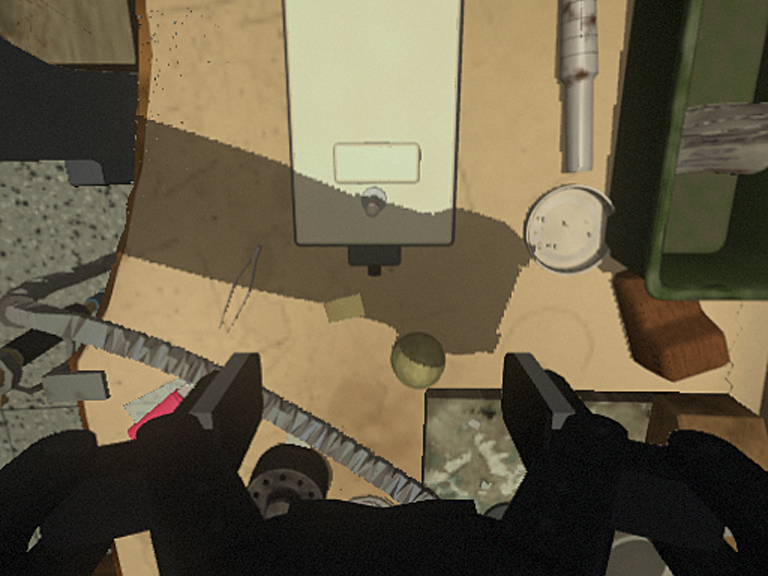

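View pics/z6.png

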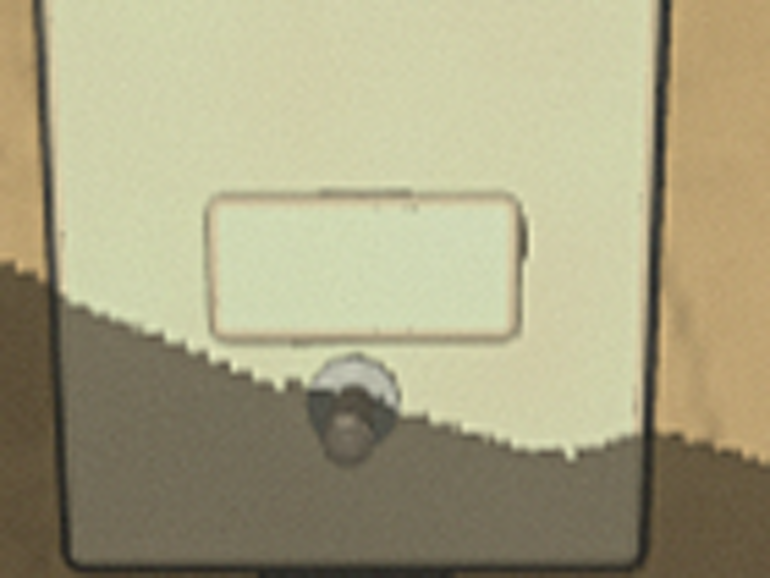

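Prop 1 stands just beside the collar on the hearth (top face (208–520, 193–342) in the zoom). I'll measure it against collar and edges.

Run:
```python
from h import *
import pickle
c=pickle.load(open("w6.pkl","rb"))
P=box(c,[(208,194),(519,193),(520,341),(212,342)],.072,(185,60),5.5)
f=lambda u,v,z: onz(c,185+(u+.5)/5.5-.5,60+(v+.5)/5.5-.5,z)
col=f(354,400,.034)
print("collar",col,"tip",f(349,438,.098))
L=f(67,568,.03);Rr=f(645,566,.03); L2=f(40,50,.03);R2=f(664,50,.03); print(L,Rr,L2,R2)
uy=np.array([-.047,-.9989]); ux=np.array([-.9989,.047])
d=P.mean(0)-col[:2]; print("rel sheath hearth x,y",d@ux,d@uy+.076)
```

```text
centre [ 0.569  -0.1421] sides [0.0505 0.0235 0.0512 0.0235] ang [ -2.6 -91.2 177.4  87.3]
collar [ 0.56538179 -0.1668498   0.034     ] tip [ 0.56547505 -0.16673855  0.098     ]
[ 0.50749011 -0.19691769  0.03      ] [ 0.62050804 -0.20210096  0.03      ] [ 0.51185398 -0.10197196  0.03      ] [ 0.62479362 -0.10744467  0.03      ]
rel sheath hearth x,y -0.0024424598210751993 0.05114309676741254
```

```bash
python3 -m handwheel '[[[-0.01,0.038,0],[0,0,7],0.15],[[-0.02,0.077,0],[0,0,14],0.15],[[-0.03,0.116,0],[0,0,21],0.15],[[-0.04,0.155,0],[0,0,28],0.15],[[-0.05,0.195,0],[0,0,35],0.15],[[-0.06,0.235,0],[0,0,42],0.15],[[-0.07,0.275,0],[0,0,49],0.15],[[-0.08,0.315,0],[0,0,56],0.15]]'
python3 -m handwheel '[[[-0.02,0.035,-0.01],[0,0,5],0.15],[[-0.03,0.07,-0.02],[0,0,11.4],0.15],[[-0.04,0.105,-0.03],[0,0,11.4],0.15],[[-0.048,0.14,-0.04],[0,0,11.4],0.15],[[-0.048,0.173,-0.06],[0,0,11.4],0.15],[[-0.048,0.173,-0.09],[0,0,11.4],0.15],[[-0.048,0.173,-0.09],[0,0,11.4],0.15],[[-0.048,0.173,-0.09],[0,0,11.4],0.15]]'
python3 - <<'E'
from h import *
c=cam("wrist"); save(c,"w7.png",None,1.5); 
import pickle; pickle.dump(c,open("w7.pkl","wb"))
o=status.get_obs();print(o["time"],o["position"],2*np.degrees(np.arctan2(o["tool_rot"][2],o["tool_rot"][1])),o["force"])
E
```

```text
time: 8.73
position: [0.4851, 0.1159, 0.2388]
tool_rot: [-0.0, 0.892, 0.452, -0.001]
force: [0.3, -0.0, -0.4]
finger_gap: 0.847
time: 9.4
position: [0.4366, 0.2861, 0.1479]
tool_rot: [0.0, 0.844, 0.536, -0.003]
force: [-0.4, -1.1, -0.6]
finger_gap: 0.851
9.45 [0.43797345 0.28615983 0.14976783] 64.75507552641145 [ 0.4478232  -0.60699364  0.48791487]
```

View pics/w7.png

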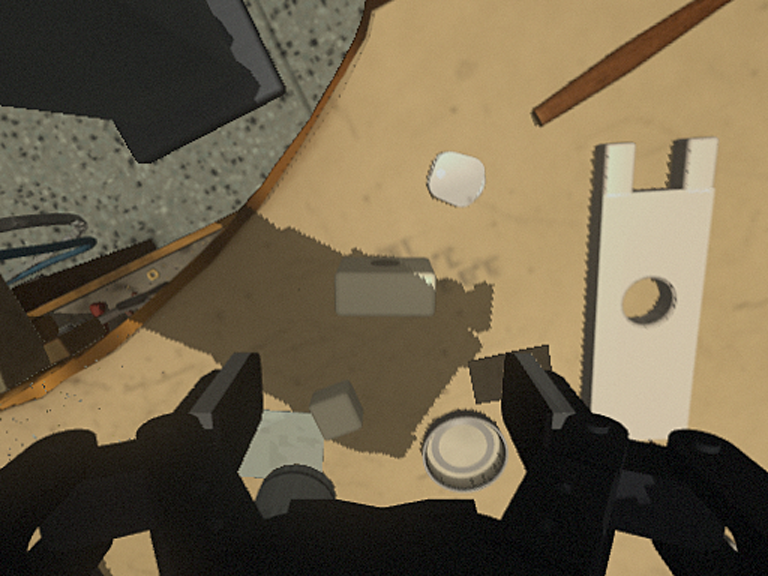

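Run:
```python
from h import *
import pickle
c=pickle.load(open("w7.pkl","rb"))
box(c,[(337,271),(434,271),(435,315),(335,315)],.042,(0,0),1.5)
hsv=cv2.cvtColor(c["image"],cv2.COLOR_RGB2HSV)
m=(hsv[...,1]<75).astype(np.uint8)*255; m[:, :]=m
cs,_=cv2.findContours(m[175:212,220:295].copy(),cv2.RETR_EXTERNAL,cv2.CHAIN_APPROX_NONE); q=max(cs,key=cv2.contourArea);print(cv2.minAreaRect(q))
```

```text
centre [0.4404 0.2862] sides [0.0491 0.0235 0.0518 0.0235] ang [  64.9  -22.3 -115.   150.9]
((36.5, 17.5), (35.0, 67.0), 90.0)
```

```bash
python3 -m handwheel '[[[0.002,0,-0.035],[0,0,0],0.15],[[0.002,0,-0.075],[0,0,0],0.15],[[0.002,0,-0.11],[0,0,0],0.15],[[0.002,0,-0.13],[0,0,0],0.15],[[0.002,0,-0.13],[0,0,0],0.15],[[0.002,0,-0.13],[0,0,0],1],[[0.002,0,-0.13],[0,0,0],1],[[0.002,0,-0.13],[0,0,0],1]]' 60
python3 -m handwheel '[[[0,0,0],[0,0,0],1],[[0,0,0],[0,0,0],1],[[0,0,0.02],[0,0,0],1],[[0,0,0.06],[0,0,0],1],[[0,0,0.1],[0,0,-7],1],[[0.01,-0.02,0.14],[0,0,-14],1],[[0.02,-0.04,0.16],[0,0,-21],1],[[0.03,-0.06,0.16],[0,0,-28],1]]'
```

```text
time: 10.12
position: [0.4432, 0.2873, 0.0233]
tool_rot: [-0.0, 0.845, 0.535, 0.002]
force: [-0.1, 0.1, -1.4]
finger_gap: 0.603
time: 10.78
position: [0.474, 0.2272, 0.1878]
tool_rot: [-0.001, 0.95, 0.313, 0.006]
force: [0.6, 0.6, -1.4]
finger_gap: 0.594
```

```bash
python3 -m handwheel '[[[0.013,-0.036,0],[0,0,-7],1],[[0.026,-0.072,0],[0,0,-14],1],[[0.039,-0.108,0],[0,0,-21],1],[[0.052,-0.144,0],[0,0,-28],1],[[0.065,-0.18,0],[0,0,-35],1],[[0.078,-0.216,0],[0,0,-39.3],1],[[0.09,-0.25,0],[0,0,-39.3],1],[[0.098,-0.268,0],[0,0,-39.3],1]]'
python3 -m handwheel '[[[0,0,-0.03],[0,0,0],1],[[0,0,-0.06],[0,0,0],1],[[0,0,-0.06],[0,0,0],1],[[0,0,-0.06],[0,0,0],1]]'
python3 - <<'E'
from h import *
c=cam("wrist"); save(c,"w8.png",None,1.5); 
o=status.get_obs();print(o["time"],o["position"],2*np.degrees(np.arctan2(o["tool_rot"][2],o["tool_rot"][1])),o["force"])
E
```

```text
time: 11.45
position: [0.5702, -0.0451, 0.1814]
tool_rot: [0.001, 1.0, -0.024, 0.001]
force: [0.2, 0.3, -0.2]
finger_gap: 0.597
time: 11.78
position: [0.5681, -0.0415, 0.12]
tool_rot: [-0.0, 1.0, -0.023, -0.001]
force: [-0.2, 0.2, 0.7]
finger_gap: 0.597
11.8333 [ 0.5693166  -0.04138052  0.12160402] -2.577130712861377 [ 0.50625283  0.8575848  -0.29885819]
```

View pics/w8.png

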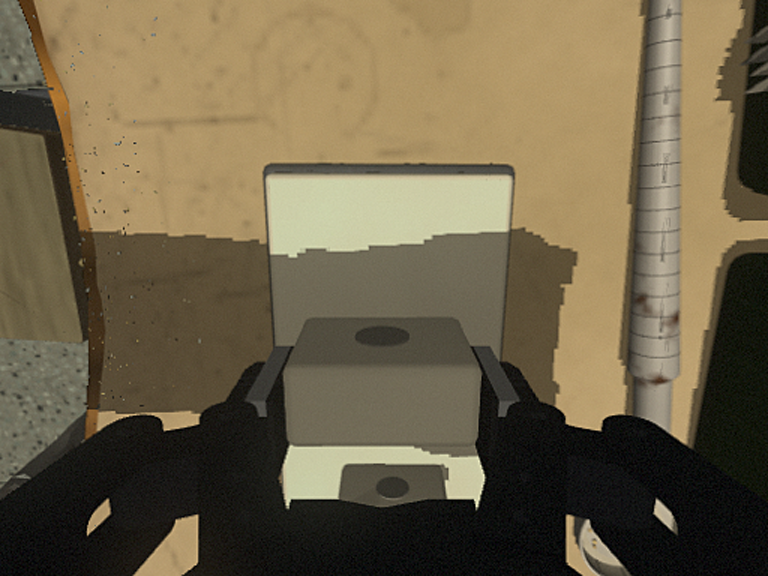

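```bash
python3 -m handwheel '[[[0,-0.003,-0.03],[0,0,0],1],[[0,-0.003,-0.055],[0,0,0],1],[[0,-0.003,-0.065],[0,0,0],1],[[0,-0.003,-0.067],[0,0,0],1],[[0,-0.003,-0.067],[0,0,0],1],[[0,-0.003,-0.067],[0,0,0],1]]'
python3 -m handwheel '[[[0,0,-0.001],[0,0,0],1],[[0,0,-0.002],[0,0,0],1],[[0,0,-0.003],[0,0,0],1],[[0,0,-0.003],[0,0,0],1]]'
```

```text
time: 12.33
position: [0.5705, -0.0444, 0.0554]
tool_rot: [0.0, 1.0, -0.022, 0.001]
force: [-0.3, -0.7, -0.6]
finger_gap: 0.594
time: 12.67
position: [0.5703, -0.0445, 0.053]
tool_rot: [0.0, 1.0, -0.023, 0.002]
force: [-2.6, 0.3, 11.1]
finger_gap: 0.601
```

```bash
python3 -m handwheel '[[[0,0,0.001],[0,0,0],1],[[0,0,0.001],[0,0,0],0.75],[[0,0,0.001],[0,0,0],0.4],[[0,0,0.001],[0,0,0],0.15],[[0,0,0.001],[0,0,0],0.15],[[0,0,0.001],[0,0,0],0.15],[[0,0,0.02],[0,0,0],0.15],[[0,0,0.05],[0,0,0],0.15]]'
python3 -m handwheel '[[[0,0,0.04],[0,0,0],0.1],[[0,0,0.08],[0,0,0],0.1],[[0,-0.04,0.12],[0,0,0],0.1],[[0,-0.08,0.14],[0,0,0],0.1],[[0,-0.12,0.14],[0,0,0],0.1],[[0,-0.15,0.14],[0,0,0],0.1],[[0,-0.15,0.14],[0,0,0],0.1],[[0,-0.15,0.14],[0,0,0],0.1]]'
python3 - <<'E'
from h import *
c=cam("wrist"); save(c,"w9.png",None,1.5); save(c,"z9.png",(185,30,325,165),4.4)
import pickle; pickle.dump(c,open("w9.pkl","wb"))
o=status.get_obs();print(o["time"],o["position"],2*np.degrees(np.arctan2(o["tool_rot"][2],o["tool_rot"][1])),o["force"])
E
```

```text
time: 13.33
position: [0.5669, -0.0443, 0.0974]
tool_rot: [-0.0, 1.0, -0.023, -0.003]
force: [0.1, -0.5, -0.2]
finger_gap: 0.85
time: 14.0
position: [0.569, -0.1968, 0.2398]
tool_rot: [-0.0, 1.0, -0.025, -0.0]
force: [0.1, 0.4, -0.3]
finger_gap: 0.901
14.05 [ 0.56894599 -0.19526754  0.23969947] -2.704955655581618 [0.26508026 0.95162418 0.16483974]
```

View pics/w9.png

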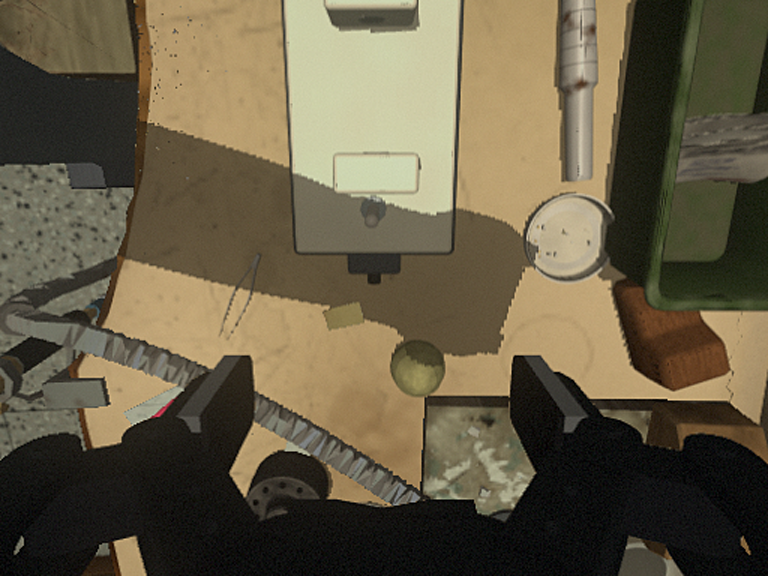

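View pics/z9.png

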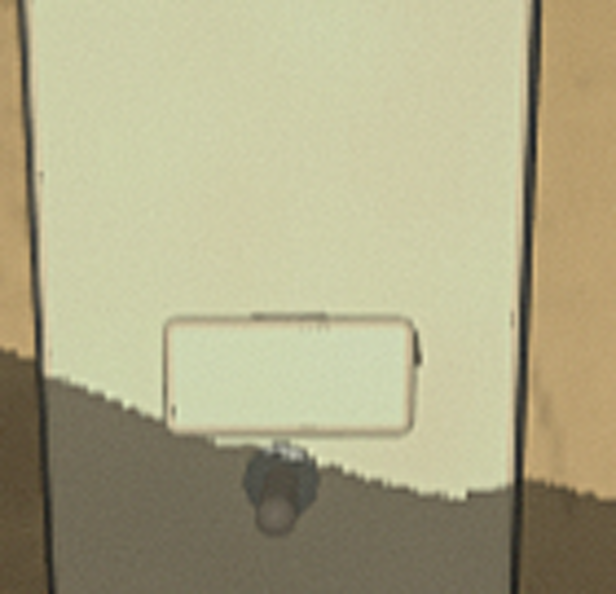

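```bash
python3 -m handwheel '[[[0,0.035,0.01],[0,0,0],0.1],[[0,0.07,0.02],[0,0,0],0.1],[[0,0.085,0.03],[0,0,0],0.1],[[0,0.085,0.03],[0,0,0],0.1],[[0,0.085,0.03],[0,0,0],0.1]]'
python3 - <<'E'
from h import *
c=cam("wrist"); save(c,"z10.png",(185,50,325,235),4)
import pickle; pickle.dump(c,open("w10.pkl","wb"))
o=status.get_obs();print(o["time"],o["position"],2*np.degrees(np.arctan2(o["tool_rot"][2],o["tool_rot"][1])),o["force"])
E
```

```text
time: 14.47
position: [0.5694, -0.1075, 0.2706]
tool_rot: [0.0, 1.0, -0.021, 0.0]
force: [-0.2, 0.3, -0.1]
finger_gap: 0.902
14.5167 [ 0.56922887 -0.1083449   0.27001606] -2.454379374074743 [-0.12652595  0.33147061  0.05341105]
```

View pics/z10.png

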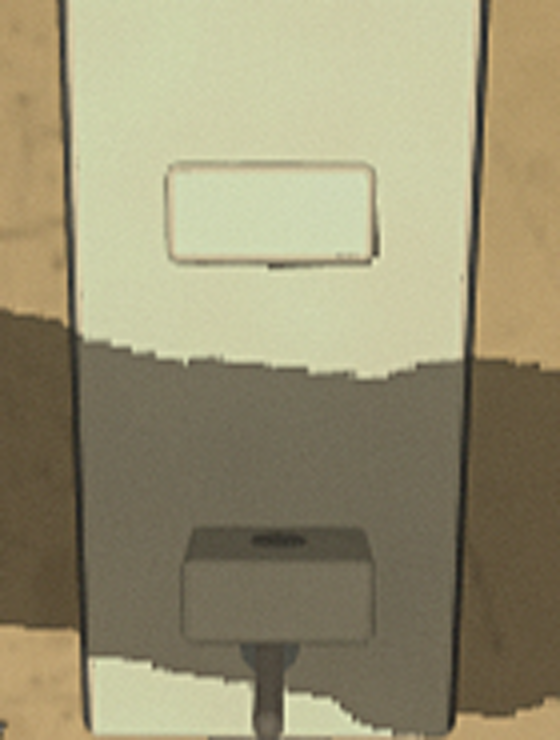

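Run:
```python
from h import *
import pickle
c=pickle.load(open("w10.pkl","rb"))
o=(185,50)
B=box(c,[(167,163),(374,163),(374,262),(170,264)],.072,o,4)
A=box(c,[(183,560),(374,560),(375,641),(182,641)],.072,o,4)
f=lambda u,v,z: onz(c,o[0]+(u+.5)/4-.5,o[1]+(v+.5)/4-.5,z)[:2]
print(f(90,733,.03),f(452,733,.03),f(65,100,.03),f(481,100,.03))
print("tip",f(265,722,.098))
d=B.mean(0)-A.mean(0);print(d,np.degrees(np.arctan2(*d)))
```

```text
centre [ 0.5715 -0.0423] sides [0.0506 0.0236 0.0509 0.024 ] ang [ -2.3 -91.2 178.2  88.1]
centre [ 0.5691 -0.1423] sides [0.0507 0.0227 0.0521 0.0227] ang [ -2.4 -90.6 177.6  85.8]
[ 0.50844038 -0.19562357] [ 0.62067266 -0.20031371] [ 0.51651606 -0.01053358] [ 0.6295269  -0.01516242]
tip [ 0.56468142 -0.16623502]
[0.00233219 0.10004047] 1.3354626956260618
```

Run:
```python
from h import *
t=cam("top"); s=cam("side")
def tri(a,b):
    p,d=ray(t,*a);q,e=ray(s,*b); A=np.c_[d,-e]; x=np.linalg.lstsq(A,q-p,rcond=None)[0]; return p+d*x[0],q+e*x[1]
print("lamp top",tri((245.8,85.4),(170.7,140.7)))
for z in (.3,.35,.4): print(z,[onz(t,u,v,z).round(3) for u,v in ((245,136),(282,104),(210,104))])
c=__import__("pickle").load(open("w7.pkl","rb"))
```

```text
lamp top (array([0.75814021, 0.20853442, 0.2074939 ]), array([0.75550406, 0.20782685, 0.20607174]))
0.3 [array([0.585, 0.209, 0.3  ]), array([0.661, 0.123, 0.3  ]), array([0.664, 0.288, 0.3  ])]
0.35 [array([0.567, 0.207, 0.35 ]), array([0.638, 0.127, 0.35 ]), array([0.64 , 0.282, 0.35 ])]
0.4 [array([0.548, 0.206, 0.4  ]), array([0.614, 0.131, 0.4  ]), array([0.617, 0.275, 0.4  ])]
```

```bash
python3 -m handwheel '[[[-0.01,0.04,-0.01],[0,0,0],0.1],[[-0.02,0.08,-0.02],[0,0,0],0.1],[[-0.03,0.12,-0.03],[0,0,0],0.1],[[-0.04,0.16,-0.03],[0,0,0],0.1],[[-0.04,0.2,-0.03],[0,0,0],0.1],[[-0.04,0.24,-0.03],[0,0,0],0.1],[[-0.03,0.28,-0.03],[0,0,0],0.1],[[-0.02,0.32,-0.04],[0,0,0],0.1]]'
python3 -m handwheel '[[[0.01,0.03,-0.01],[0,0,0],0.1],[[0.013,0.07,-0.03],[0,0,0],0.1],[[0.013,0.07,-0.07],[0,0,0],0.1],[[0.013,0.07,-0.08],[0,0,0],0.1],[[0.013,0.07,-0.08],[0,0,0],0.1],[[0.013,0.07,-0.08],[0,0,0],0.1]]'
python3 - <<'E'
from h import *
c=cam("wrist"); save(c,"w11.png",None,1.5)
import pickle; pickle.dump(c,open("w11.pkl","wb"))
o=status.get_obs();print(o["time"],o["position"],2*np.degrees(np.arctan2(o["tool_rot"][2],o["tool_rot"][1])),o["force"])
E
```

```text
time: 15.28
position: [0.5495, 0.2112, 0.2318]
tool_rot: [-0.0, 1.0, -0.023, 0.001]
force: [0.9, -0.3, 0.5]
finger_gap: 0.9
time: 15.78
position: [0.5619, 0.2784, 0.1504]
tool_rot: [0.001, 1.0, -0.023, -0.001]
force: [0.3, 0.0, 1.1]
finger_gap: 0.896
15.8333 [0.56271938 0.27865542 0.15203862] -2.687635305196829 [-0.19878654  0.47710443  0.76321077]
```

View pics/w11.png

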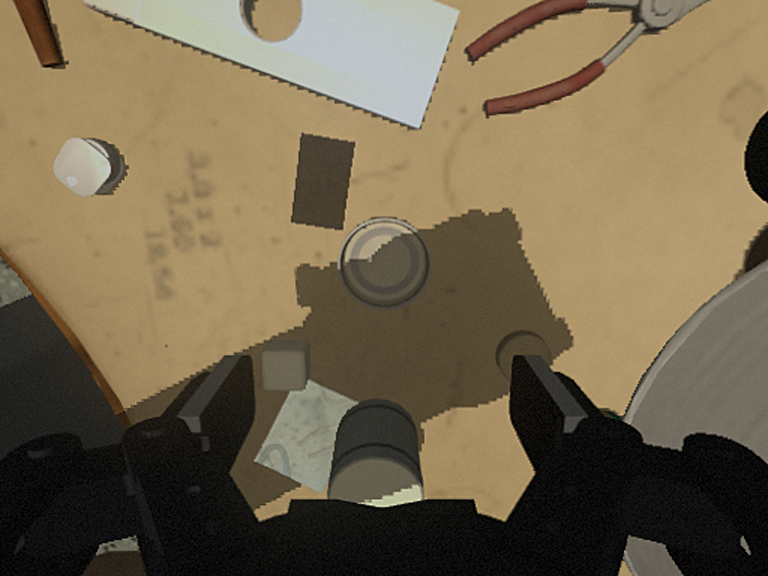

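Run:
```python
from h import *
import pickle
c=pickle.load(open("w11.pkl","rb"))
for z in (.013,.007): print(onz(c,385/1.5,262/1.5,z),[onz(c,u/1.5,262/1.5,z)[0] for u in(340,430)])
```

```text
[0.56494772 0.28460776 0.013     ] [np.float64(0.539336884348994), np.float64(0.5905523517336584)]
[0.56492301 0.2832547  0.007     ] [np.float64(0.5387430770950005), np.float64(0.5910966087721193)]
```

```bash
python3 -m handwheel '[[[0.0015,0.0055,-0.035],[0,0,0],0.1],[[0.0015,0.0055,-0.075],[0,0,0],0.1],[[0.0015,0.0055,-0.11],[0,0,0],0.1],[[0.0015,0.0055,-0.13],[0,0,0],0.1],[[0.0015,0.0055,-0.137],[0,0,0],0.1],[[0.0015,0.0055,-0.137],[0,0,0],0.1],[[0.0015,0.0055,-0.137],[0,0,0],0.1],[[0.0015,0.0055,-0.137],[0,0,0],0.2]]' 30
python3 -m handwheel '[[[0,0,0],[0,0,0],0.7],[[0,0,0],[0,0,0],0.7],[[0,0,0],[0,0,0],0.7],[[0,0,0],[0,0,0],0.7],[[0,0,0],[0,0,0],0.7]]'
```

```text
time: 16.5
position: [0.5656, 0.2858, 0.0166]
tool_rot: [-0.001, 1.0, -0.023, 0.002]
force: [-0.2, 0.2, -0.5]
finger_gap: 0.803
time: 16.92
position: [0.565, 0.2859, 0.0162]
tool_rot: [-0.001, 1.0, -0.023, 0.002]
force: [-1.4, -0.7, 7.2]
finger_gap: 0.592
```

```bash
python3 -m handwheel '[[[0,0,0.005],[0,0,0],0.7],[[0,0,0.02],[0,0,0],0.7],[[0,0,0.06],[0,0,0],0.7],[[-0.01,-0.02,0.1],[0,0,0],0.7],[[-0.02,-0.06,0.14],[0,0,0],0.7],[[-0.03,-0.1,0.18],[0,0,0],0.7],[[-0.03,-0.14,0.2],[0,0,0],0.7],[[-0.03,-0.18,0.2],[0,0,0],0.7]]'
python3 - <<'E'
from h import *
c=cam("wrist"); save(c,"w12.png",None,1.5)
o=status.get_obs();print(o["time"],o["position"],o["force"],o["finger_gap"])
E
```

```text
time: 17.58
position: [0.5352, 0.1358, 0.2089]
tool_rot: [-0.001, 1.0, -0.021, 0.003]
force: [0.9, -0.6, -0.1]
finger_gap: 0.592
17.6333 [0.53537205 0.1292781  0.21055269] [-0.45316186 -4.35550976  1.03341977] 0.590269357194597
```

View pics/w12.png

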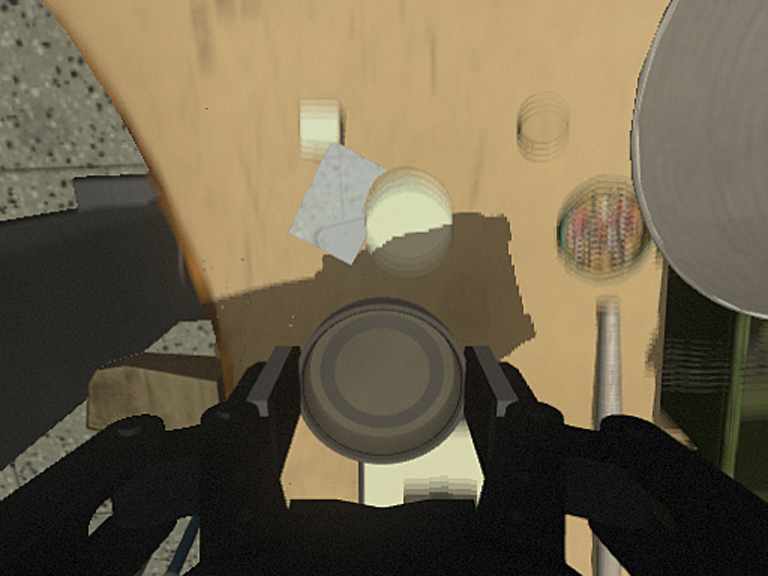

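```bash
python3 -m handwheel '[[[0.007,-0.04,0],[0,0,0],0.7],[[0.014,-0.08,0],[0,0,0],0.7],[[0.021,-0.12,0],[0,0,0],0.7],[[0.028,-0.16,0],[0,0,0],0.7],[[0.034,-0.195,-0.02],[0,0,0],0.7],[[0.034,-0.195,-0.06],[0,0,0],0.7],[[0.034,-0.195,-0.08],[0,0,0],0.7],[[0.034,-0.195,-0.08],[0,0,0],0.7]]'
python3 - <<'E'
from h import *
c=cam("wrist"); c=cam("wrist"); save(c,"w13.png",None,1.5)
o=status.get_obs();print(o["time"],o["position"],o["force"],o["finger_gap"])
E
```

```text
time: 18.3
position: [0.566, -0.0598, 0.1199]
tool_rot: [-0.0, 1.0, -0.024, -0.004]
force: [-0.7, 0.6, -0.7]
finger_gap: 0.585
18.4 [ 0.56848222 -0.05903372  0.1247206 ] [ 0.86818896 -0.72272665 -0.02248947] 0.5947088651457781
```

View pics/w13.png

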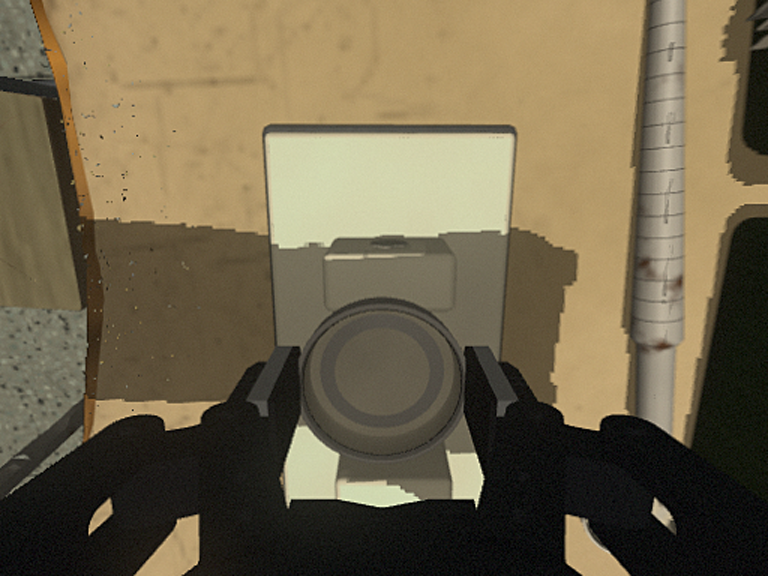

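```bash
python3 -m handwheel '[[[0,-0.02,0],[0,0,0],0.7],[[0,-0.0315,0],[0,0,0],0.7],[[0,-0.0315,0],[0,0,0],0.7],[[0,-0.0315,-0.02],[0,0,0],0.7],[[0,-0.0315,-0.03],[0,0,0],0.7],[[0,-0.0315,-0.03],[0,0,0],0.7],[[0,-0.0315,-0.03],[0,0,0],0.7]]'
```

```text
time: 18.98
position: [0.5685, -0.0901, 0.0943]
tool_rot: [-0.0, 1.0, -0.022, -0.001]
force: [0.2, -0.2, 0.7]
finger_gap: 0.593
```

```bash
python3 -m handwheel '[[[0,-0.001,-0.02],[0,0,0],0.7],[[0,-0.001,-0.035],[0,0,0],0.7],[[0,-0.001,-0.043],[0,0,0],0.7],[[0,-0.001,-0.043],[0,0,0],0.7],[[0,-0.001,-0.043],[0,0,0],0.7]]'
python3 -m handwheel '[[[0,0,-0.002],[0,0,0],0.7],[[0,0,-0.003],[0,0,0],0.7],[[0,0,-0.004],[0,0,0],0.7],[[0,0,-0.004],[0,0,0],0.7],[[0,0,-0.004],[0,0,0],0.7]]'
```

```text
time: 19.4
position: [0.569, -0.0915, 0.0518]
tool_rot: [-0.0, 1.0, -0.022, -0.0]
force: [0.5, -0.1, -0.6]
finger_gap: 0.593
time: 19.82
position: [0.569, -0.0916, 0.0476]
tool_rot: [0.0, 1.0, -0.023, 0.0]
force: [-0.4, -0.2, -0.0]
finger_gap: 0.593
```

```bash
python3 -m handwheel '[[[0,0,-0.001],[0,0,0],0.7],[[0,0,-0.002],[0,0,0],0.7],[[0,0,-0.002],[0,0,0],0.7]]'
```

```text
time: 20.07
position: [0.5691, -0.0917, 0.0463]
tool_rot: [0.0, 1.0, -0.023, 0.001]
force: [-2.3, 0.8, 6.7]
finger_gap: 0.588
```

```bash
python3 -m handwheel '[[[0,0,0.001],[0,0,0],0.35],[[0,0,0.001],[0,0,0],0.25],[[0,0,0.001],[0,0,0],0.2],[[0,0,0.001],[0,0,0],0.15],[[0,0,0.01],[0,0,0],0.15],[[0,0,0.04],[0,0,0],0.15],[[0,0,0.08],[0,0,0],0.1],[[0,0,0.12],[0,0,0],0.1]]'
python3 -m handwheel '[[[0,-0.02,0.03],[0,0,0],0],[[0,-0.05,0.06],[0,0,0],0],[[0,-0.06,0.08],[0,0,0],0],[[0,-0.06,0.08],[0,0,0],0],[[0,-0.06,0.08],[0,0,0],0]]'
python3 - <<'E'
from h import *
c=cam("wrist"); save(c,"z14.png",(165,50,345,235),3.2)
import pickle; pickle.dump(c,open("w14.pkl","wb"))
o=status.get_obs();print(o["time"],o["position"],2*np.degrees(np.arctan2(o["tool_rot"][2],o["tool_rot"][1])),o["force"])
E
```

```text
time: 20.73
position: [0.5678, -0.0915, 0.1663]
tool_rot: [-0.0, 1.0, -0.023, -0.001]
force: [2.2, -0.4, 0.7]
finger_gap: 0.903
time: 21.15
position: [0.5694, -0.1524, 0.247]
tool_rot: [0.0, 1.0, -0.023, 0.001]
force: [0.1, -0.7, -0.6]
finger_gap: 1.004
21.2 [ 0.56883825 -0.15169294  0.24541416] -2.618163747110563 [ 0.41371823  0.09780406 -0.69911856]
```

View pics/z14.png

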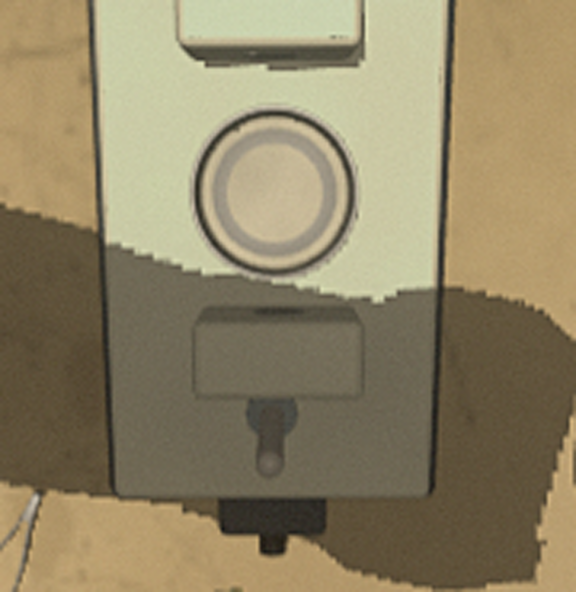

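Run:
```python
from h import *
import pickle
c=pickle.load(open("w14.pkl","rb")); o=(165,50);k=3.2
f=lambda u,v,z: onz(c,o[0]+(u+.5)/k-.5,o[1]+(v+.5)/k-.5,z)[:2].round(4)
print("tin",f(275,191,.043),"collar",f(272,414,.034),"tip",f(269,462,.098))
print("diam",f(194,191,.043),f(357,191,.043),f(275,109,.043),f(275,274,.043))
A=box(c,[(194,321),(362,321),(362,397),(193,397)],.072,o,k)
print("edges",f(98,200,.03),f(446,200,.03))
```

```text
tin [ 0.57   -0.0933] collar [ 0.5653 -0.1676] tip [ 0.5652 -0.1663]
diam [ 0.5445 -0.0922] [ 0.5959 -0.0945] [ 0.5713 -0.0688] [ 0.5688 -0.1192]
centre [ 0.5687 -0.1418] sides [0.0501 0.0232 0.0514 0.0232] ang [ -2.7 -91.5 177.3  85.2]
edges [ 0.5118 -0.0939] [ 0.6259 -0.0991]
```

```bash
python3 -m handwheel '[[[-0.01,0.04,0],[0,0,7],0],[[-0.02,0.08,0],[0,0,14],0],[[-0.04,0.12,0],[0,0,21],0],[[-0.06,0.16,0],[0,0,28],0],[[-0.08,0.2,0],[0,0,35],0],[[-0.09,0.24,0],[0,0,42],0],[[-0.09,0.28,0],[0,0,49],0],[[-0.09,0.32,0],[0,0,56],0]]'
python3 -m handwheel '[[[0,0.04,0],[0,0,7],0],[[0.01,0.08,0],[0,0,14.5],0],[[0.02,0.12,0],[0,0,14.5],0],[[0.03,0.16,0],[0,0,14.5],0],[[0.04,0.2,0],[0,0,14.5],0],[[0.04,0.24,0],[0,0,14.5],0],[[0.04,0.245,0],[0,0,14.5],0],[[0.04,0.245,0],[0,0,14.5],0]]'
python3 - <<'E'
from h import *
c=cam("wrist"); c=cam("wrist"); save(c,"w15.png",None,1.5)
import pickle; pickle.dump(c,open("w15.pkl","wb"))
o=status.get_obs();print(o["time"],o["position"],2*np.degrees(np.arctan2(o["tool_rot"][2],o["tool_rot"][1])),o["joint_pos"])
E
```

```text
time: 21.87
position: [0.4764, 0.1655, 0.2443]
tool_rot: [-0.0, 0.892, 0.453, -0.001]
force: [1.3, -0.9, -0.8]
finger_gap: 0.998
time: 22.53
position: [0.5172, 0.4111, 0.2421]
tool_rot: [0.0, 0.828, 0.56, -0.002]
force: [0.4, -1.4, 0.5]
finger_gap: 1.0
22.6333 [0.51783131 0.40821062 0.24389029] 67.98454488036512 [ 6.67730293e-01  3.94806766e-01  3.12979682e-01  1.49188388e+00
 -3.69258410e-04  1.05197301e+00]
```

View pics/w15.png

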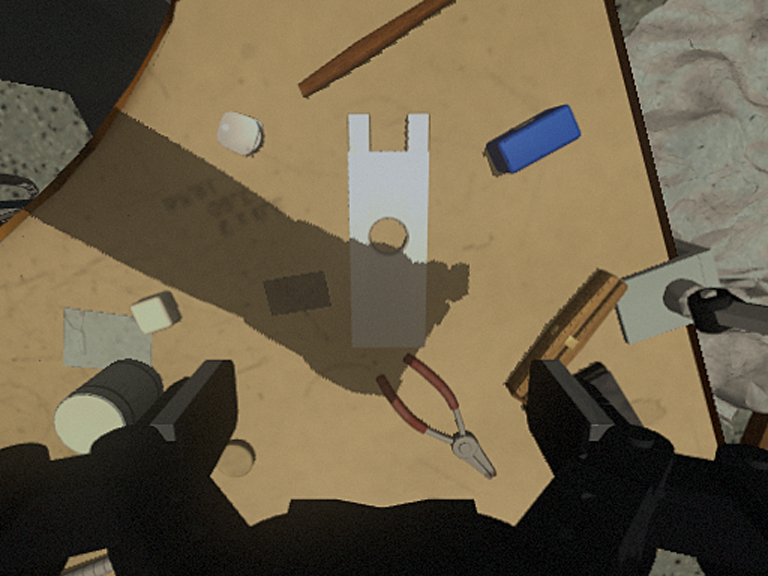

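Run:
```python
from h import *
import pickle
c=pickle.load(open("w15.pkl","rb"))
P=box(c,[(348.5,114),(429,114),(426.5,348),(351.5,348)],.015,(0,0),1.5)
a=(P[0]+P[1])/2-(P[2]+P[3])/2; print(np.linalg.norm(a),np.degrees(np.arctan2(a[1],a[0])), P.mean(0))
print(onz(c,388/1.5,236/1.5,.015)); u=a/np.linalg.norm(a); print("grip at -5mm:",P.mean(0)-.005*u)
```

```text
centre [0.5158 0.4152] sides [0.0565 0.1764 0.0599 0.1765] ang [  68.1  -21.1 -111.8  157.8]
0.1764582857295149 158.3723911413435 [0.51577333 0.41518329]
[0.513959   0.41541347 0.015     ]
grip at -5mm: [0.52042133 0.41334043]
```

```bash
python3 -m handwheel '[[[0.002,0.005,-0.04],[0,0,0.3],0],[[0.002,0.005,-0.08],[0,0,0.3],0],[[0.002,0.005,-0.12],[0,0,0.3],0],[[0.002,0.005,-0.16],[0,0,0.3],0],[[0.002,0.005,-0.19],[0,0,0.3],0],[[0.002,0.005,-0.215],[0,0,0.3],0],[[0.002,0.005,-0.226],[0,0,0.3],0],[[0.002,0.005,-0.226],[0,0,0.3],0]]' 80
python3 -m handwheel '[[[0,0,0],[0,0,0],0],[[0,0,0],[0,0,0],0]]'
python3 - <<'E'
from h import *
c=cam("wrist"); save(c,"w16.png",None,1.5)
o=status.get_obs();print(o["time"],o["position"],2*np.degrees(np.arctan2(o["tool_rot"][2],o["tool_rot"][1])),o["force"])
E
```

```text
time: 23.3
position: [0.5192, 0.4107, 0.0167]
tool_rot: [0.0, 0.828, 0.56, -0.003]
force: [-0.8, -0.1, -0.0]
finger_gap: 0.997
time: 23.47
position: [0.5221, 0.4137, 0.0218]
tool_rot: [-0.0, 0.828, 0.56, 0.002]
force: [-0.0, 0.2, 0.6]
finger_gap: 1.002
23.5167 [0.52220631 0.41404502 0.02196344] 68.18668071563897 [-0.40205949  0.89179071 -0.03881312]
```

View pics/w16.png

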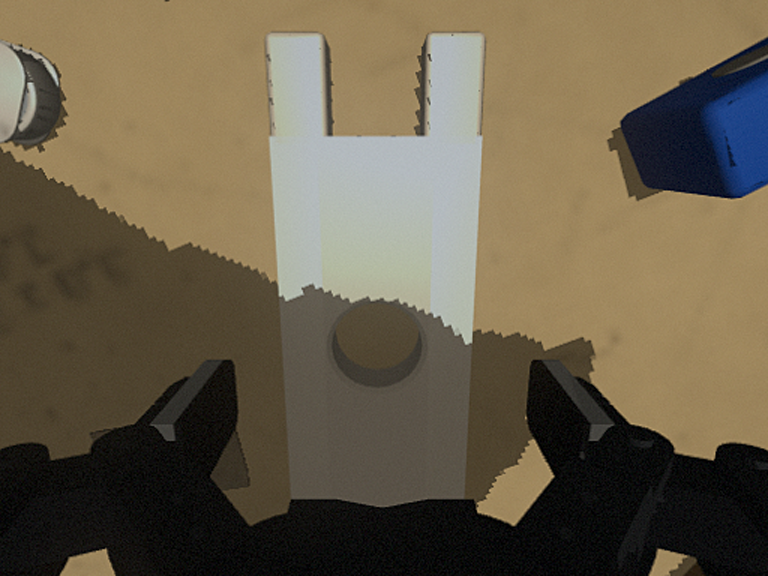

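```bash
python3 -m handwheel '[[[0,0,-0.003],[0,0,0],0],[[0,0,-0.0055],[0,0,0],0.1],[[0,0,-0.0055],[0,0,0],0.2],[[0,0,-0.0055],[0,0,0],0.6],[[0,0,-0.0055],[0,0,0],0.6],[[0,0,-0.0055],[0,0,0],0.6],[[0,0,-0.0055],[0,0,0],0.6],[[0,0,-0.0055],[0,0,0],0.6]]' 90
python3 -m handwheel '[[[0,0,0],[0,0,0],0.6],[[0,0,0.003],[0,0,0],0.6],[[0,0,0.006],[0,0,0],0.6],[[0,0,0.01],[0,0,0],0.6],[[0,0,0.02],[0,0,0],0.6],[[0,0,0.03],[0,0,0],0.6],[[0,0,0.03],[0,0,0],0.6]]'
python3 - <<'E'
from h import *
c=cam("wrist"); save(c,"w17.png",None,1.5)
o=status.get_obs();print(o["time"],o["position"],2*np.degrees(np.arctan2(o["tool_rot"][2],o["tool_rot"][1])),o["force"],o["moment"])
E
```

```text
time: 24.18
position: [0.5211, 0.4137, 0.0147]
tool_rot: [-0.0, 0.828, 0.561, 0.001]
force: [-0.4, -0.4, 6.0]
finger_gap: 0.646
time: 24.77
position: [0.522, 0.4144, 0.0468]
tool_rot: [-0.0, 0.828, 0.561, 0.002]
force: [0.7, 0.2, -1.4]
finger_gap: 0.644
24.8167 [0.52187795 0.41422599 0.04582044] 68.20981148453069 [ 0.32738318 -1.19859381 -2.49170786] [-0.02582296  0.00953645  0.02826957]
```

View pics/w17.png

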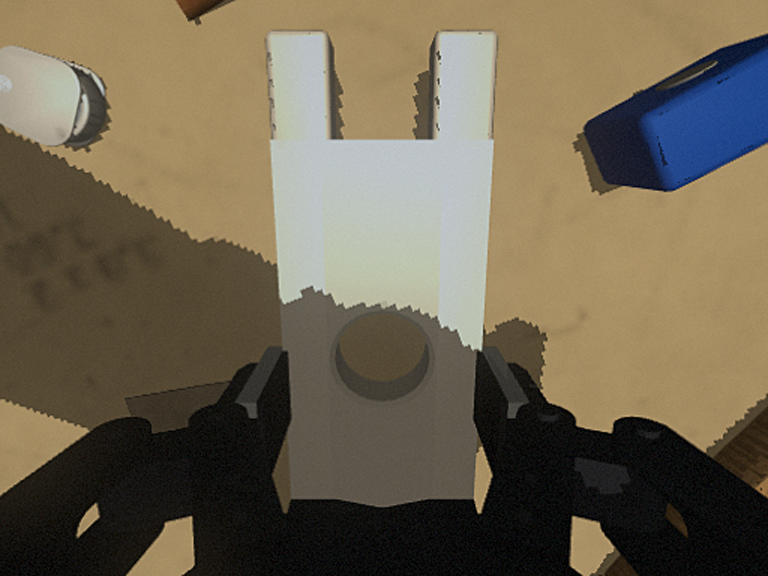

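```bash
python3 - <<'E'
from h import *
c=cam("wrist"); o=status.get_obs(); p=o["position"]
y=np.radians(68.2); tx=np.array([np.cos(y),np.sin(y)]); ty=np.array([np.sin(y),-np.cos(y)])
h=onz(c,382/1.5,353/1.5,p[2]-.0005)[:2]-p[:2]; print("hole tool xy",h@tx,h@ty)
L=[onz(c,u/1.5,v/1.5,p[2]-.0005)[:2]-p[:2] for u,v in((275,170),(286,340),(494,170),(484,340))]
for q in L: print(q@tx,q@ty)
E
python3 -m handwheel '[[[0,0,0.03],[0,0,0],0.6],[[0,0,0.06],[0,0,4],0.6],[[-0.01,0,0.1],[0,0,10],0.6],[[-0.02,-0.01,0.13],[0,0,16],0.6],[[-0.03,-0.02,0.16],[0,0,22],0.6],[[-0.04,-0.03,0.19],[0,0,28],0.6],[[-0.05,-0.05,0.2],[0,0,34],0.6],[[-0.06,-0.08,0.2],[0,0,40],0.6]]'
```

```text
hole tool xy 0.0012647716467645773 -0.007834616654703003
-0.02750738079373064 -0.060886618933718856
-0.02710848345111814 -0.011993801422826003
0.031314969836703975 -0.06091199900711755
0.031420923679249965 -0.011992242731162854
time: 25.53
position: [0.4614, 0.335, 0.2469]
tool_rot: [0.001, 0.583, 0.812, 0.003]
force: [0.9, -0.5, -2.6]
finger_gap: 0.641
```

```bash
python3 -m handwheel '[[[0,-0.03,0],[0,0,6.5],0.6],[[0,-0.06,0],[0,0,13],0.6],[[0,-0.1,0],[0,0,19.5],0.6],[[0,-0.14,0],[0,0,26],0.6],[[0.01,-0.18,0],[0,0,32.5],0.6],[[0.02,-0.22,0],[0,0,39],0.6],[[0.04,-0.26,0],[0,0,45.5],0.6],[[0.06,-0.3,0],[0,0,52],0.6]]'
python3 -m handwheel '[[[0.02,-0.03,0],[0,0,6],0.6],[[0.04,-0.06,0],[0,0,12],0.6],[[0.046,-0.09,0],[0,0,16.8],0.6],[[0.046,-0.115,0],[0,0,16.8],0.6],[[0.046,-0.115,-0.02],[0,0,16.8],0.6],[[0.046,-0.115,-0.04],[0,0,16.8],0.6],[[0.046,-0.115,-0.04],[0,0,16.8],0.6],[[0.046,-0.115,-0.04],[0,0,16.8],0.6]]'
python3 - <<'E'
from h import *
c=cam("wrist");c=cam("wrist"); save(c,"w18.png",None,1.5)
import pickle; pickle.dump(c,open("w18.pkl","wb"))
o=status.get_obs();print(o["time"],o["position"],2*np.degrees(np.arctan2(o["tool_rot"][2],o["tool_rot"][1])),o["force"],o["joint_pos"])
E
```

```text
time: 26.2
position: [0.5112, 0.0513, 0.244]
tool_rot: [0.0, 0.177, 0.984, 0.0]
force: [1.8, -0.1, -2.3]
finger_gap: 0.646
time: 26.87
position: [0.5565, -0.0619, 0.2028]
tool_rot: [-0.002, 0.034, 0.999, 0.0]
force: [-1.3, -0.2, -2.0]
finger_gap: 0.645
26.9667 [ 0.55772836 -0.06161155  0.20482762] 176.10296320714448 [ 0.93001867 -0.76009945 -1.97537688] [-1.10035776e-01  1.95495361e-01 -3.87657609e-02  1.33560477e+00
  2.58952332e-05 -1.61281597e+00]
```

View pics/w18.png

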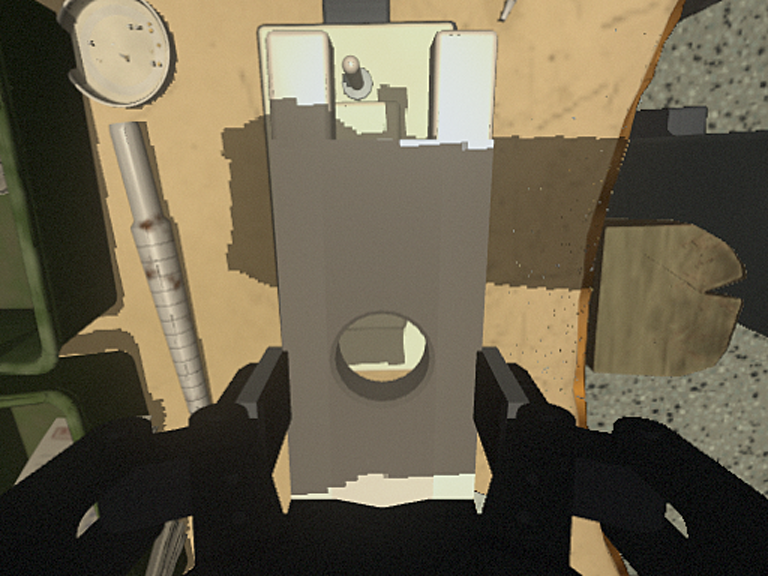

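```bash
python3 -m handwheel '[[[0.006,-0.01,0],[0,0,1.2],0.6],[[0.0105,-0.0195,0],[0,0,1.2],0.6],[[0.0105,-0.0195,-0.02],[0,0,1.2],0.6],[[0.0105,-0.0195,-0.045],[0,0,1.2],0.6],[[0.0105,-0.0195,-0.045],[0,0,1.2],0.6],[[0.0105,-0.0195,-0.045],[0,0,1.2],0.6]]'
python3 - <<'E'
from h import *
c=cam("wrist");c=cam("wrist"); save(c,"w19.png",None,1.5)
import pickle; pickle.dump(c,open("w19.pkl","wb"))
o=status.get_obs();print(o["time"],o["position"],2*np.degrees(np.arctan2(o["tool_rot"][2],o["tool_rot"][1])),o["force"])
E
```

```text
time: 27.47
position: [0.5674, -0.0813, 0.1586]
tool_rot: [-0.001, 0.024, 1.0, 0.0]
force: [0.6, -0.1, -2.5]
finger_gap: 0.646
27.5667 [ 0.56871472 -0.08143012  0.16053726] 177.27582929381794 [-0.18900004  0.26455696 -2.17737358]
```

View pics/w19.png

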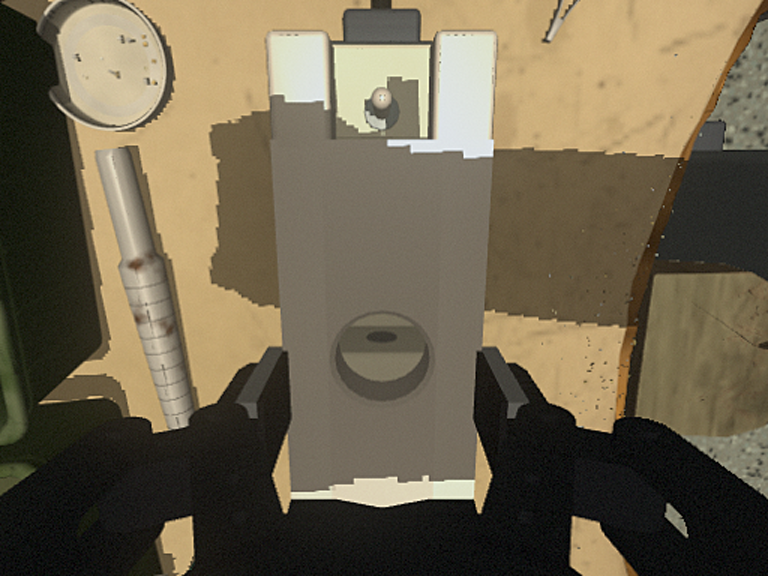

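Run:
```python
from h import *
import pickle
c=pickle.load(open("w19.pkl","rb"))
f=lambda u,v,z: onz(c,(u+.5)/1.5-.5,(v+.5)/1.5-.5,z)[:2].round(4)
zt=.160
print("cam",c["M"][:3,3])
print("tip",f(381,97,.098),"collar",f(381,112,.034))
N=f(382,139,zt);print("notch inner top",N,"sides",f(331,90,zt),f(433,90,zt))
print("shelf sides",f(268,40,zt),f(496,40,zt),f(284,340,zt),f(484,340,zt),"ends",f(298,31,zt),f(465,31,zt))
print("hole",f(381.5,356,zt), f(381.5,311,zt),f(381.5,400,zt))
print("hearth near edge",f(345,41,.03),f(420,41,.03),"slab sides",f(333,60,.03),f(433,60,.03))
```

```text
cam [ 0.56587671 -0.14727485  0.29259577]
tip [ 0.5654 -0.1678] collar [ 0.5656 -0.1675]
notch inner top [ 0.5658 -0.151 ] sides [ 0.5782 -0.1635] [ 0.5523 -0.1623]
shelf sides [ 0.5929 -0.1757] [ 0.5365 -0.173 ] [ 0.597  -0.0962] [ 0.5387 -0.0935] ends [ 0.5853 -0.1774] [ 0.5441 -0.1754]
hole [ 0.5688 -0.0899] [ 0.5682 -0.1038] [ 0.5695 -0.0756]
hearth near edge [ 0.5817 -0.2014] [ 0.5449 -0.1997] slab sides [ 0.5883 -0.1932] [ 0.5387 -0.1908]
```

```bash
python3 -m handwheel '[[[0,-0.002,0],[0,0,0.2],0.6],[[0,-0.002,-0.015],[0,0,0.2],0.6],[[0,-0.002,-0.03],[0,0,0.2],0.6],[[0,-0.002,-0.045],[0,0,0.2],0.6],[[0,-0.002,-0.055],[0,0,0.2],0.6],[[0,-0.002,-0.062],[0,0,0.2],0.6],[[0,-0.002,-0.062],[0,0,0.2],0.6],[[0,-0.002,-0.062],[0,0,0.2],0.6]]'
python3 - <<'E'
from h import *
c=cam("wrist");c=cam("wrist"); save(c,"w20.png",None,1.5)
import pickle; pickle.dump(c,open("w20.pkl","wb"))
o=status.get_obs();print(o["time"],o["position"],2*np.degrees(np.arctan2(o["tool_rot"][2],o["tool_rot"][1])),o["force"],o["moment"])
E
```

```text
time: 28.23
position: [0.5682, -0.0834, 0.0973]
tool_rot: [0.0, 0.022, 1.0, -0.0]
force: [-0.2, -0.5, -3.0]
finger_gap: 0.644
28.3333 [ 0.56863601 -0.08350114  0.09788773] 177.47833329377437 [ 0.44528475  0.52347726 -2.45454319] [-0.00504327 -0.032287   -0.04004918]
```

View pics/w20.png

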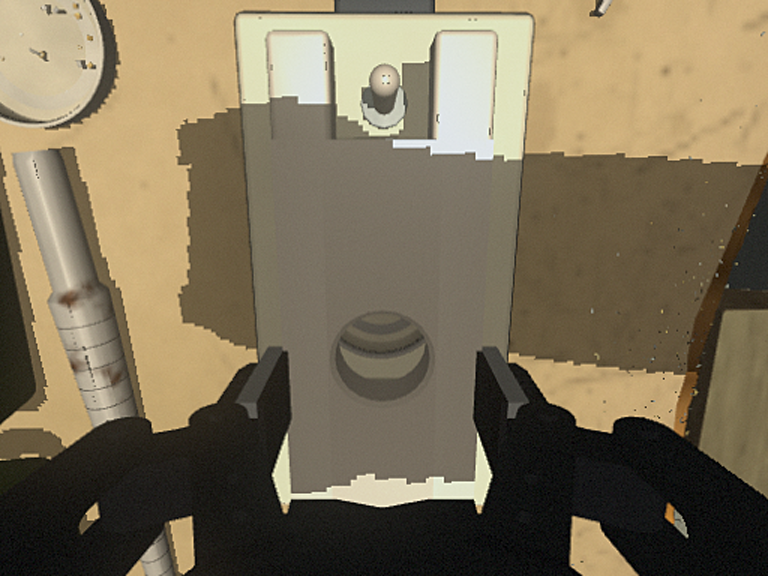

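```bash
python3 -m handwheel '[[[0,-0.0005,-0.004],[0,0,-0.1],0.6],[[0,-0.0005,-0.007],[0,0,-0.1],0.6],[[0,-0.0005,-0.007],[0,0,-0.1],0.6],[[0,-0.0005,-0.007],[0,0,-0.1],0.6]]'
python3 -m handwheel '[[[0,0,-0.001],[0,0,0],0.6],[[0,0,-0.0015],[0,0,0],0.6],[[0,0,-0.002],[0,0,0],0.6],[[0,0,-0.002],[0,0,0],0.6]]'
```

```text
time: 28.67
position: [0.5678, -0.0839, 0.0896]
tool_rot: [-0.0, 0.023, 1.0, 0.0]
force: [-0.6, 0.1, -2.8]
finger_gap: 0.643
time: 29.0
position: [0.568, -0.0839, 0.0877]
tool_rot: [-0.0, 0.023, 1.0, 0.0]
force: [0.0, 0.9, -2.1]
finger_gap: 0.644
```

```bash
python3 -m handwheel '[[[0,0,-0.0005],[0,0,0],0.6],[[0,0,-0.001],[0,0,0],0.6],[[0,0,-0.001],[0,0,0],0.6]]'
python3 -m handwheel '[[[0,0,-0.0005],[0,0,0],0.6],[[0,0,-0.001],[0,0,0],0.6],[[0,0,-0.001],[0,0,0],0.6]]'
```

```text
time: 29.25
position: [0.568, -0.0839, 0.0868]
tool_rot: [0.0, 0.023, 1.0, 0.0]
force: [1.0, 0.3, -2.4]
finger_gap: 0.64
time: 29.5
position: [0.568, -0.0839, 0.0867]
tool_rot: [0.0, 0.023, 1.0, -0.0]
force: [-3.6, 0.8, 4.3]
finger_gap: 0.645
```

```bash
python3 -m handwheel '[[[0,0,0.0005],[0,0,0],0.5],[[0,0,0.0005],[0,0,0],0.33],[[0,0,0.0005],[0,0,0],0.3],[[0,0,0.0005],[0,0,0],0.25],[[0,0,0.0005],[0,0,0],0.2],[[0,0,0.0005],[0,0,0],0.15],[[0,0,0.0005],[0,0,0],0.1],[[0,0,0.0005],[0,0,0],0.1]]'
python3 - <<'E'
from h import *
c=cam("wrist"); save(c,"w21.png",None,1.5)
import pickle; pickle.dump(c,open("w21.pkl","wb"))
o=status.get_obs();print(o["time"],o["position"],2*np.degrees(np.arctan2(o["tool_rot"][2],o["tool_rot"][1])),o["force"],o["moment"])
E
```

```text
time: 30.17
position: [0.5681, -0.0839, 0.0863]
tool_rot: [0.0, 0.023, 1.0, -0.0]
force: [-0.8, -0.4, 0.5]
finger_gap: 0.899
30.2167 [ 0.56802546 -0.08389581  0.08630048] 177.3750522587521 [-0.20268516 -0.08018469 -0.21470847] [0.01620852 0.01755049 0.01093202]
```

View pics/w21.png

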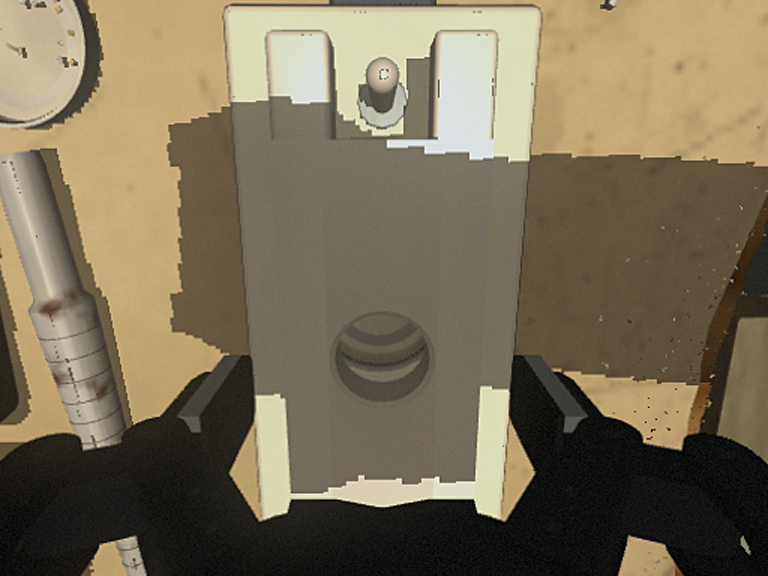

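```bash
python3 -m handwheel '[[[0,0,0.01],[0,0,0],0.05],[[0,0,0.04],[0,0,0],0],[[0,0,0.08],[0,0,0],0],[[0,0,0.12],[0,0,0],0],[[-0.01,0.04,0.13],[0,0,0],0],[[-0.02,0.08,0.13],[0,0,0],0],[[-0.02,0.12,0.13],[0,0,0],0],[[-0.02,0.16,0.13],[0,0,0],0]]'
python3 -m handwheel '[[[0,0.04,0],[0,0,0],0],[[0,0.07,0],[0,0,0],0],[[0,0.09,0],[0,0,0],0],[[0,0.09,0],[0,0,0],0],[[0,0.09,0],[0,0,0],0]]'
python3 - <<'E'
from h import *
c=cam("wrist"); c=cam("wrist");save(c,"w22.png",None,1.5)
import pickle; pickle.dump(c,open("w22.pkl","wb"))
o=status.get_obs();print(o["time"],o["position"],2*np.degrees(np.arctan2(o["tool_rot"][2],o["tool_rot"][1])),o["force"],o["moment"])
s=cam("side"); save(s,"s22.png",(200,110,300,210),6)
E
```

```text
time: 30.88
position: [0.5476, 0.0774, 0.2182]
tool_rot: [0.001, 0.024, 1.0, 0.0]
force: [2.1, -0.0, -0.4]
finger_gap: 1.001
time: 31.3
position: [0.5479, 0.1671, 0.2168]
tool_rot: [0.0, 0.022, 1.0, -0.0]
force: [-0.1, -0.2, 0.5]
finger_gap: 0.997
31.4 [0.54800204 0.16550883 0.21674921] 177.3564631724777 [ 0.79999958  0.40579672 -0.39134887] [0.02665526 0.00892461 0.06116111]
```

View pics/w22.png

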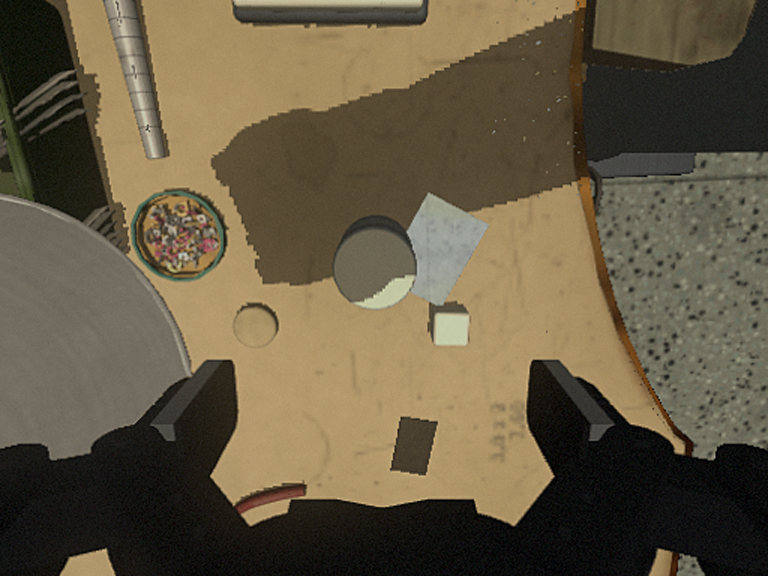

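View pics/s22.png

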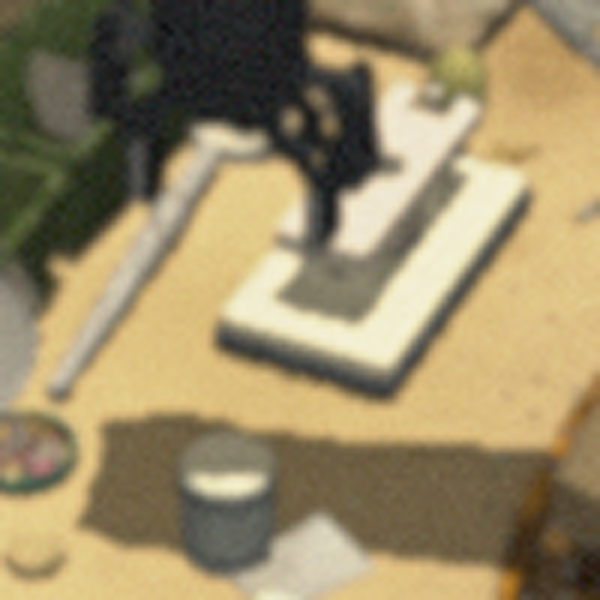

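Run:
```python
from h import *
import pickle
c=pickle.load(open("w22.pkl","rb"))
f=lambda u,v,z: onz(c,(u+.5)/1.5-.5,(v+.5)/1.5-.5,z)[:2].round(4)
print("flask top",f(375,268.5,.062),f(334,268.5,.062),f(416,268.5,.062),f(375,229,.062),f(375,308,.062))
print("bottom back",f(375,216,.0))
```

```text
flask top [0.5532 0.1672] [0.5781 0.1661] [0.5283 0.1683] [0.5521 0.1431] [0.5545 0.1923]
bottom back [0.553  0.1429]
```

```bash
python3 -m handwheel '[[[0.007,0.001,0],[0,0,0],0],[[0.007,0.001,-0.03],[0,0,0],0],[[0.007,0.001,-0.06],[0,0,0],0],[[0.007,0.001,-0.09],[0,0,0],0],[[0.007,0.001,-0.12],[0,0,0],0],[[0.007,0.001,-0.15],[0,0,0],0],[[0.007,0.001,-0.175],[0,0,0],0],[[0.007,0.001,-0.185],[0,0,0],0]]' 50
python3 -m handwheel '[[[0,0,0],[0,0,0],0],[[0,0,0],[0,0,0],0.1]]'
python3 - <<'E'
from h import *
c=cam("wrist");save(c,"w23.png",None,1.5)
o=status.get_obs();print(o["time"],o["position"],2*np.degrees(np.arctan2(o["tool_rot"][2],o["tool_rot"][1])),o["force"],o["moment"])
E
```

```text
time: 32.12
position: [0.5534, 0.1654, 0.0276]
tool_rot: [-0.002, 0.024, 1.0, -0.001]
force: [0.3, 0.1, 0.6]
finger_gap: 1.004
time: 32.28
position: [0.5555, 0.1666, 0.0318]
tool_rot: [-0.0, 0.023, 1.0, -0.0]
force: [0.1, -0.3, 0.5]
finger_gap: 0.903
32.3333 [0.55619733 0.16698675 0.03283887] 177.33496622266063 [-0.13689062 -0.00350802  0.44064157] [-0.01865088  0.01926058 -0.01139836]
```

View pics/w23.png

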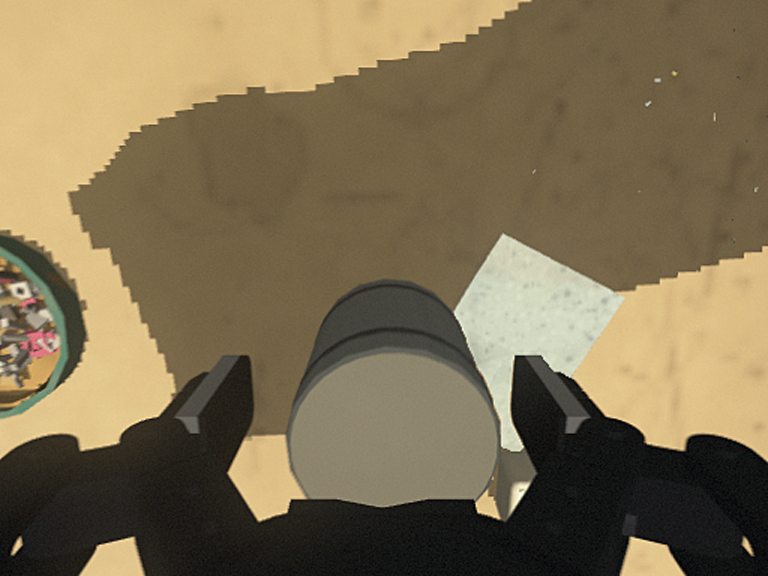

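```bash
python3 -m handwheel '[[[-0.0025,0,0],[0,0,0],0.1],[[-0.0025,0,0],[0,0,0],0.15],[[-0.0025,0,0],[0,0,0],0.2],[[-0.0025,0,0],[0,0,0],0.25],[[-0.0025,0,0],[0,0,0],0.3],[[-0.0025,0,0],[0,0,0],0.35],[[-0.0025,0,0],[0,0,0],0.4],[[-0.0025,0,0],[0,0,0],0.6]]' 60
python3 -m handwheel '[[[0,0,0],[0,0,0],0.6],[[0,0,0],[0,0,0],0.6],[[0,0,0.005],[0,0,0],0.6],[[0,0,0.015],[0,0,0],0.6],[[0,0,0.03],[0,0,0],0.6],[[0,0,0.06],[0,0,0],0.6],[[0,0,0.09],[0,0,0],0.6],[[0,0,0.12],[0,0,0],0.6]]'
python3 - <<'E'
from h import *
c=cam("wrist");save(c,"w24.png",None,1.5)
import pickle; pickle.dump(c,open("w24.pkl","wb"))
o=status.get_obs();print(o["time"],o["position"],2*np.degrees(np.arctan2(o["tool_rot"][2],o["tool_rot"][1])),o["force"],o["moment"])
E
```

```text
time: 33.0
position: [0.5527, 0.1672, 0.0318]
tool_rot: [0.0, 0.023, 1.0, 0.0]
force: [-0.2, 0.2, 4.3]
finger_gap: 0.597
time: 33.67
position: [0.5519, 0.1669, 0.1525]
tool_rot: [-0.001, 0.023, 1.0, -0.0]
force: [1.7, -0.3, -2.4]
finger_gap: 0.59
33.7167 [0.55447842 0.1677025  0.15946246] 177.37536168785135 [2.54771607 0.11236304 3.05886505] [ 0.09410852 -0.21359604  0.00307111]
```

View pics/w24.png

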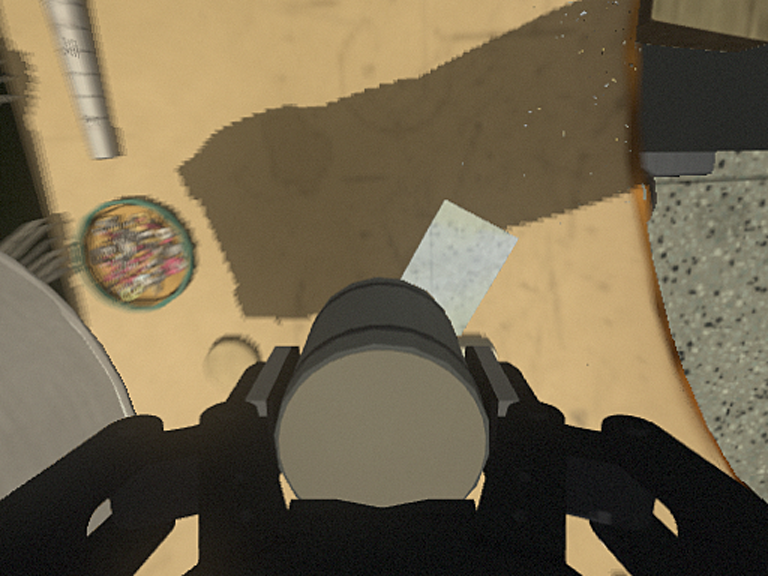

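Run:
```python
from h import *
import pickle
c=pickle.load(open("w21.pkl","rb"))
f=lambda c,u,v,z: onz(c,(u+.5)/1.5-.5,(v+.5)/1.5-.5,z)[:2]
z=.087
h=(f(c,381.5,311,z)+f(c,381.5,401,z))/2; print("hole",h, f(c,381.5,311,z),f(c,381.5,401,z),f(c,335,356,z),f(c,430,356,z))
print("sheath tip",f(c,383,74,.098),"inner notch",f(c,382,139,z))
d=pickle.load(open("w24.pkl","rb")); 
# tool pose from M
T=d["M"]@np.linalg.inv(d["hand_eye"]); p=T[:3,3]; print("tcp",p)
t=p[2]+.0295
q=[f(d,u,v,t)-p[:2] for u,v in((276,440),(489,440),(382.5,346),(382.5,452))]; print(q)
b=p[2]-.0325; e=f(d,380,279,b)-p[:2]; print("bottom back edge",e)
# lower: center y from width-max
```

```text
hole [ 0.56870314 -0.09223695] [ 0.56805417 -0.10646122] [ 0.5693521  -0.07801268] [ 0.58231598 -0.09321676] [ 0.55447353 -0.09196233]
sheath tip [ 0.56490795 -0.16745211] inner notch [ 0.56577854 -0.15347818]
tcp [0.55187512 0.16692556 0.15249805]
[array([ 0.02640723, -0.00061593]), array([-0.02479098,  0.00172648]), array([-0.00027973, -0.02363637]), array([0.00096047, 0.00387114])]
bottom back edge [ 0.00048879 -0.02355254]
```

```bash
python3 -m handwheel '[[[0,-0.02,0.02],[0,0,0],0.6],[[0,-0.055,0.04],[0,0,0],0.6],[[0,-0.09,0.045],[0,0,0],0.6],[[0,-0.125,0.045],[0,0,0],0.6],[[0.005,-0.16,0.045],[0,0,0],0.6],[[0.01,-0.195,0.045],[0,0,0],0.6],[[0.014,-0.23,0.045],[0,0,0],0.6],[[0.014,-0.25,0.045],[0,0,0],0.6]]'
python3 -m handwheel '[[[0,0,0],[0,0,0],0.6],[[0,0,0],[0,0,0],0.6],[[0,0,0],[0,0,0],0.6]]'
```

```text
time: 34.38
position: [0.5666, -0.0862, 0.1963]
tool_rot: [0.0, 0.024, 1.0, -0.001]
force: [-0.7, 0.6, -2.3]
finger_gap: 0.592
time: 34.63
position: [0.5663, -0.0825, 0.1963]
tool_rot: [-0.0, 0.023, 1.0, 0.0]
force: [0.0, 0.5, -3.3]
finger_gap: 0.596
```

```bash
python3 -m handwheel '[[[0.0015,-0.012,0],[0,0,0],0.6],[[0.0015,-0.012,-0.02],[0,0,0],0.6],[[0.0015,-0.012,-0.04],[0,0,0],0.6],[[0.0015,-0.012,-0.055],[0,0,0],0.6],[[0.0015,-0.012,-0.064],[0,0,0],0.6],[[0.0015,-0.012,-0.064],[0,0,0],0.6],[[0.0015,-0.012,-0.064],[0,0,0],0.6]]'
python3 - <<'E'
from h import *
c=cam("wrist");c=cam("wrist");save(c,"w25.png",None,1.5)
import pickle; pickle.dump(c,open("w25.pkl","wb"))
o=status.get_obs();print(o["time"],o["position"],2*np.degrees(np.arctan2(o["tool_rot"][2],o["tool_rot"][1])),o["force"],o["moment"])
E
```

```text
time: 35.22
position: [0.5679, -0.0944, 0.1324]
tool_rot: [-0.0, 0.022, 1.0, 0.0]
force: [0.4, 0.3, -1.7]
finger_gap: 0.591
35.3167 [ 0.5686816  -0.0947255   0.13351352] 177.40868243603953 [-0.18672564  0.64964963 -2.05421435] [-0.03290372 -0.03475819  0.03834531]
```

View pics/w25.png

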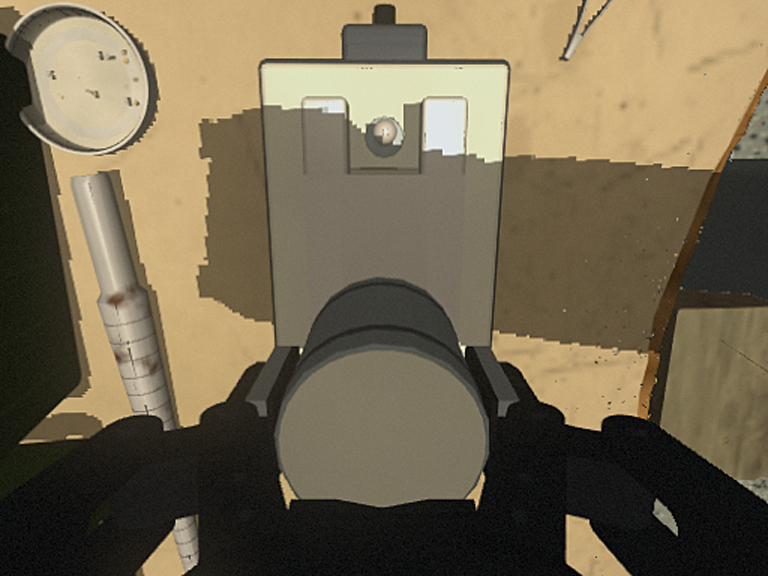

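Run:
```python
from h import *
import pickle
c=pickle.load(open("w25.pkl","rb"))
f=lambda u,v,z: onz(c,(u+.5)/1.5-.5,(v+.5)/1.5-.5,z)[:2]
T=c["M"]@np.linalg.inv(c["hand_eye"]); p=T[:3,3]
uy=np.array([-.047,-.9989])
n=f(385,172,.087); e=(f(325,97,.087)+f(445,97,.087))/2
print("tcp",p,"notch",n,"hole exp",n-.062*uy,"from end",e-.087*uy)
print("tip",f(385,131,.098),"-> hole", f(385,131,.098)-.076*uy)
print("flask now",p[:2]+[.0008,.002])
```

```text
tcp [ 0.5684383  -0.09458664  0.13315931] notch [ 0.56564939 -0.15415975] hole exp [ 0.56856339 -0.09222795] from end [ 0.56866569 -0.09236733]
tip [ 0.56512013 -0.16767683] -> hole [ 0.56869213 -0.09176043]
flask now [ 0.5692383  -0.09258664]
```

Everything agrees within about 1 mm, so I'll lower onto the shelf.

```bash
python3 -m handwheel '[[[-0.0003,0,-0.005],[0,0,0],0.6],[[-0.0003,0,-0.009],[0,0,0],0.6],[[-0.0003,0,-0.011],[0,0,0],0.6],[[-0.0003,0,-0.011],[0,0,0],0.6],[[-0.0003,0,-0.011],[0,0,0],0.6]]'
python3 -m handwheel '[[[0,0,-0.001],[0,0,0],0.6],[[0,0,-0.002],[0,0,0],0.6],[[0,0,-0.002],[0,0,0],0.6]]'
```

```text
time: 35.73
position: [0.5675, -0.0949, 0.1211]
tool_rot: [-0.0, 0.023, 1.0, 0.0]
force: [0.1, 0.4, -3.1]
finger_gap: 0.595
time: 35.98
position: [0.5677, -0.0949, 0.1192]
tool_rot: [-0.0, 0.023, 1.0, -0.0]
force: [1.1, -1.0, -2.3]
finger_gap: 0.595
```

```bash
python3 -m handwheel '[[[0,0,-0.0005],[0,0,0],0.6],[[0,0,-0.001],[0,0,0],0.6],[[0,0,-0.001],[0,0,0],0.6]]'
python3 -m handwheel '[[[0,0,-0.0005],[0,0,0],0.6],[[0,0,-0.0005],[0,0,0],0.6]]'
```

```text
time: 36.23
position: [0.5677, -0.0949, 0.1188]
tool_rot: [0.0, 0.023, 1.0, -0.0]
force: [-1.4, 0.9, 1.9]
finger_gap: 0.594
time: 36.4
position: [0.5677, -0.0949, 0.1187]
tool_rot: [0.0, 0.023, 1.0, -0.0]
force: [-3.0, -0.2, 4.6]
finger_gap: 0.595
```

Contact. Release slowly and retreat straight up.

```bash
python3 -m handwheel '[[[0,0,0.0003],[0,0,0],0.5],[[0,0,0.0003],[0,0,0],0.4],[[0,0,0.0003],[0,0,0],0.36],[[0,0,0.0003],[0,0,0],0.32],[[0,0,0.0003],[0,0,0],0.25],[[0,0,0.0003],[0,0,0],0.15],[[0,0,0.0003],[0,0,0],0.05],[[0,0,0.0003],[0,0,0],0]]'
python3 -m handwheel '[[[0,0,0.0003],[0,0,0],0],[[0,0,0.02],[0,0,0],0],[[0,0,0.05],[0,0,0],0],[[0,0,0.09],[0,0,0],0],[[0,0,0.12],[0,0,0],0],[[0,0.03,0.14],[0,0,0],0],[[0,0.07,0.14],[0,0,0],0],[[0,0.09,0.14],[0,0,0],0]]'
python3 -m handwheel '[[[0,0.01,0],[0,0,0],0],[[0,0.01,0],[0,0,0],0],[[0,0.01,0],[0,0,0],0]]'
python3 - <<'E'
from h import *
c=cam("wrist");c=cam("wrist");save(c,"w26.png",None,1.5)
import pickle; pickle.dump(c,open("w26.pkl","wb"))
o=status.get_obs();print(o["time"],o["position"],2*np.degrees(np.arctan2(o["tool_rot"][2],o["tool_rot"][1])),o["force"])
s=cam("side"); save(s,"s26.png",(200,110,300,210),6)
E
```

```text
time: 37.07
position: [0.5677, -0.0949, 0.118]
tool_rot: [-0.0, 0.023, 1.0, -0.0]
force: [0.6, -0.7, 0.6]
finger_gap: 0.998
time: 37.73
position: [0.5684, -0.0026, 0.2602]
tool_rot: [0.002, 0.023, 1.0, 0.001]
force: [0.1, -0.7, 0.2]
finger_gap: 1.002
time: 37.98
position: [0.5676, 0.0049, 0.2578]
tool_rot: [-0.0, 0.022, 1.0, -0.0]
force: [0.3, 0.2, -0.3]
finger_gap: 1.003
38.0833 [0.5676043  0.0040723  0.25771447] 177.31937199477784 [-0.34428461 -0.43362069  0.10072737]
```

View pics/w26.png

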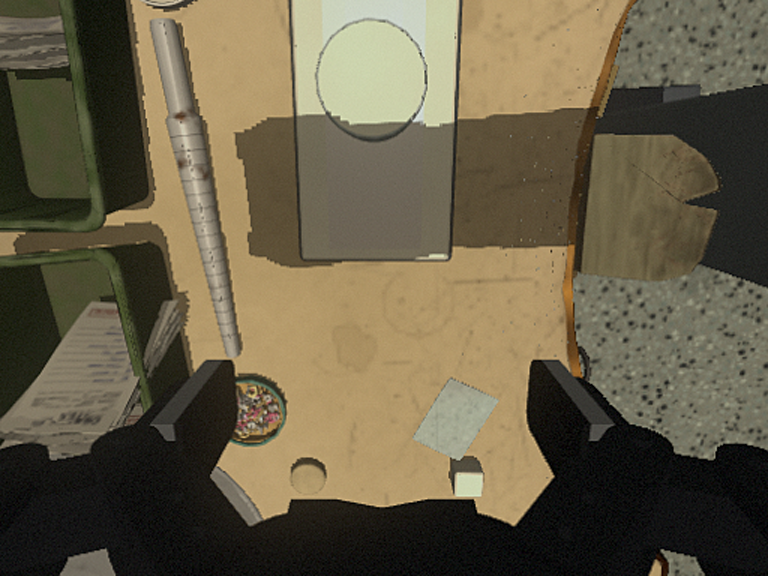

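View pics/s26.png

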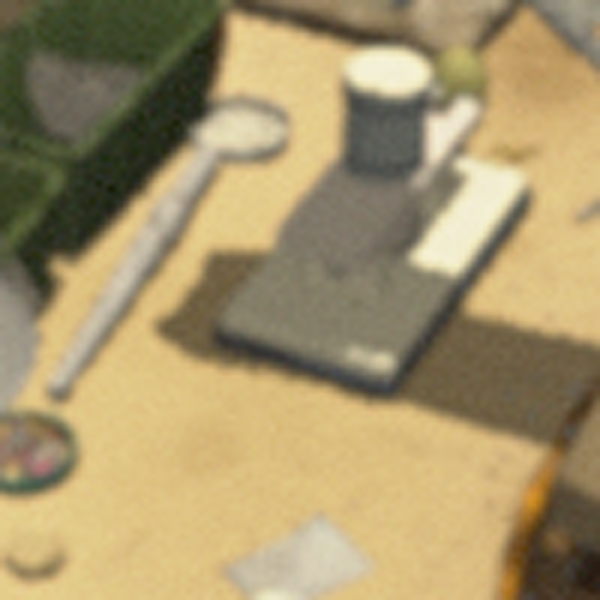

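```bash
python3 -m handwheel '[[[0,-0.02,0.03],[0,0,0],0],[[0,-0.04,0.06],[0,0,0],0],[[0,-0.06,0.08],[0,0,0],0],[[0,-0.06,0.08],[0,0,0],0],[[0,-0.06,0.08],[0,0,0],0]]'
python3 - <<'E'
from h import *
c=cam("wrist");c=cam("wrist");save(c,"w27.png",(150,0,360,256),2.3)
import pickle; pickle.dump(c,open("w27.pkl","wb"))
E
```

```text
time: 38.55
position: [0.5681, -0.0568, 0.3389]
tool_rot: [0.001, 0.025, 1.0, -0.0]
force: [-0.1, -0.1, -1.3]
finger_gap: 0.999
```

View pics/w27.png

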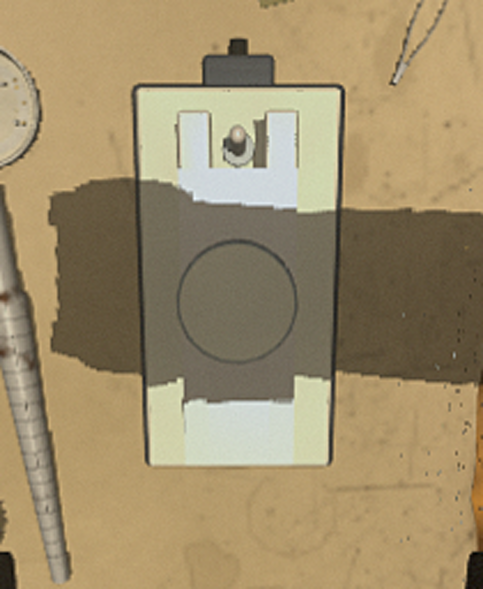

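Run:
```python
from h import *
import pickle
c=pickle.load(open("w27.pkl","rb")); k=2.3
f=lambda u,v,z: onz(c,150+(u+.5)/k-.5,(v+.5)/k-.5,z)[:2]
H=np.array([f(133,86,.03),f(344,86,.03),f(331,465,.03),f(147,465,.03)]); S=np.array([f(178,111,.087),f(298,111,.087),f(294,402,.087),f(185,402,.087)])
uy=(H[0]+H[1]-H[2]-H[3]);uy/=np.linalg.norm(uy);ux=np.array([uy[1],-uy[0]])
C=H.mean(0); r=lambda p:(np.array([(p-C)@ux,(p-C)@uy])*1e3).round(1)
print("C",C,"yaw",np.degrees(np.arctan2(uy[1],uy[0])))
e=(S[0]+S[1])/2;print("shelf +y end",r(e),"near corner row402",[r(q) for q in S]); sd=S[0]+S[1]-S[2]-S[3];print("shelf yaw",np.degrees(np.arctan2(sd[1],sd[0])))
print("notch inner",r(f(238,168,.087)),"flask",r(f(237.5,301,.149)),"sheath",r(f(237,133,.098)),"dia",np.linalg.norm(f(178,301,.149)-f(297,301,.149)))
```

```text
C [ 0.56838948 -0.09258858] yaw -92.69176250021074
shelf +y end [-0.1 86.5] near corner row402 [array([-28.6,  86.6]), array([28.5, 86.5]), array([ 29.2, -55. ]), array([-28.2, -55. ])]
shelf yaw -92.46489370042347
notch inner [-0.1 61.1] flask [-0.1  2.7] sheath [-0.5 75.5] dia 0.05069918722595427
```

```bash
python3 -m handwheel '[[[-0.04,0.04,0],[0,0,0],0],[[-0.08,0.08,0],[0,0,0],0],[[-0.12,0.12,0],[0,0,0],0],[[-0.16,0.16,0],[0,0,0],0],[[-0.2,0.2,0],[0,0,0],0],[[-0.2,0.24,0],[0,0,0],0],[[-0.2,0.28,0],[0,0,0],0],[[-0.2,0.28,0],[0,0,0],0]]'
python3 - <<'E'
from h import *
import pickle
c=pickle.load(open("w26.pkl","rb"))
f=lambda u,v,z: onz(c,(u+.5)/1.5-.5,(v+.5)/1.5-.5,z)[:2]
print("w26 flask",f(372,79,.149),"hearth far edge",f(301,260,.03),f(451,260,.03))
t=cam("top"); save(t,"t28.png",(305,140,400,205),8); pickle.dump(t,open("t28.pkl","wb"))
s=cam("side"); save(s,"s28.png",(230,105,300,180),8)
E
```

```text
time: 39.32
position: [0.3712, 0.209, 0.3373]
tool_rot: [-0.0, 0.023, 1.0, -0.0]
force: [2.1, -0.1, 0.2]
finger_gap: 1.001
w26 flask [ 0.56851331 -0.09495983] hearth far edge [0.63030063 0.01315272] [0.51664616 0.01834577]
```

View pics/t28.png

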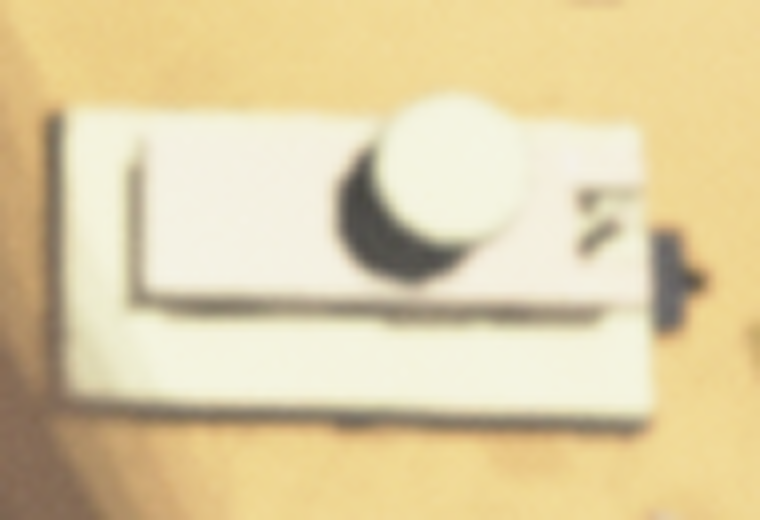

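View pics/s28.png

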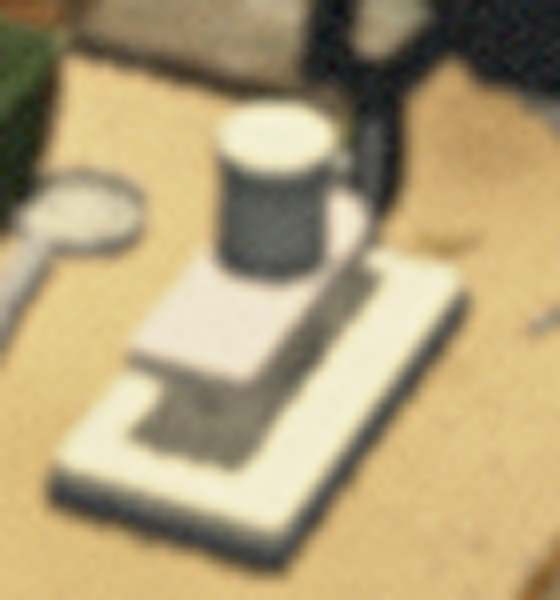

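Run:
```python
from h import *
import pickle
t=pickle.load(open("t28.pkl","rb"))
f=lambda u,v,z: onz(t,305+(u+.5)/8-.5,140+(v+.5)/8-.5,z)[:2]
a=f(146,137,.087);b=f(144,292,.087);print("shelf -y end",a,b,np.linalg.norm(a-b))
e=f(648,304,.087);g=f(641,122,.087);print("+y corners?",e,np.linalg.norm(e-b))
uy=np.array([-.047,-.9989])
print("shelf centre from -y end",(a+b)/2+.088*uy)
print("flask top",f(451,169,.149),np.linalg.norm(f(376,169,.149)-f(526,169,.149)))
# flask base dark body: left extreme and bottom extreme
print("base left x~338, bottom y~282:",f(338,212,.087)[1]-.026,f(408,282,.087)[0]+.026)
H=np.array([f(65,108,.03),f(640,120,.03),f(652,418,.03),f(65,402,.03)]);print("hearth",H.mean(0),H.round(4).tolist())
```

```text
shelf -y end [ 0.5986012 -0.0049826] [ 0.54200607 -0.00128409] 0.056715851314904364
+y corners? [ 0.53499144 -0.17619182] 0.17504834027228316
shelf centre from -y end [ 0.56616764 -0.09103654]
flask top [ 0.56714961 -0.09285666] 0.04926304976934263
base left x~338, bottom y~282: -0.09694935241623553 0.5701967863438866
hearth [ 0.56685707 -0.09064832] [[0.6277, 0.0138], [0.6194, -0.2006], [0.5056, -0.1948], [0.5147, 0.0191]]
```

```bash
python3 -m handwheel '[[[0.02,-0.04,0],[0,0,0],0],[[0.04,-0.08,0],[0,0,0],0],[[0.065,-0.12,0],[0,0,0],0],[[0.09,-0.155,0],[0,0,0],0],[[0.115,-0.19,0],[0,0,0],0],[[0.14,-0.225,0],[0,0,0],0],[[0.165,-0.26,0],[0,0,0],0],[[0.19,-0.295,0],[0,0,0],0]]'
python3 -m handwheel '[[[0.004,-0.008,0],[0,0,0],0],[[0.004,-0.008,0],[0,0,0],0],[[0.004,-0.008,0],[0,0,0],0]]'
```

```text
time: 40.08
position: [0.5531, -0.0746, 0.3368]
tool_rot: [-0.001, 0.023, 1.0, 0.0]
force: [0.4, 0.4, -0.2]
finger_gap: 0.997
time: 40.33
position: [0.5564, -0.0807, 0.3367]
tool_rot: [-0.001, 0.024, 1.0, 0.0]
force: [-0.0, -0.5, -0.8]
finger_gap: 0.996
```

```bash
python3 -m handwheel '[[[0.01,-0.014,0],[0,0,0],0],[[0.0112,-0.0142,-0.03],[0,0,0],0],[[0.0112,-0.0142,-0.06],[0,0,0],0],[[0.0112,-0.0142,-0.09],[0,0,0],0],[[0.0112,-0.0142,-0.11],[0,0,0],0],[[0.0112,-0.0142,-0.12],[0,0,0],0],[[0.0112,-0.0142,-0.12],[0,0,0],0],[[0.0112,-0.0142,-0.12],[0,0,0],0]]'
```

```text
time: 41.0
position: [0.5676, -0.0936, 0.219]
tool_rot: [0.0, 0.022, 1.0, 0.0]
force: [0.5, -0.4, 0.7]
finger_gap: 0.999
```

```bash
python3 -m handwheel '[[[0,-0.001,-0.02],[0,0,0],0],[[0,-0.001,-0.04],[0,0,0],0],[[0,-0.001,-0.06],[0,0,0],0],[[0,-0.001,-0.08],[0,0,0],0],[[0,-0.001,-0.093],[0,0,0],0],[[0,-0.001,-0.098],[0,0,0],0],[[0,-0.001,-0.098],[0,0,0],0],[[0,-0.001,-0.098],[0,0,0],0]]'
python3 - <<'E'
from h import *
c=cam("wrist");c=cam("wrist");save(c,"w29.png",None,1.5)
o=status.get_obs();print(o["time"],o["position"],o["force"])
E
```

```text
time: 41.67
position: [0.5689, -0.0955, 0.1218]
tool_rot: [0.001, 0.023, 1.0, -0.0]
force: [1.0, 0.7, -0.0]
finger_gap: 0.998
41.7667 [ 0.56908918 -0.09565927  0.12201238] [-0.52535268 -0.62704897  0.32872059]
```

View pics/w29.png

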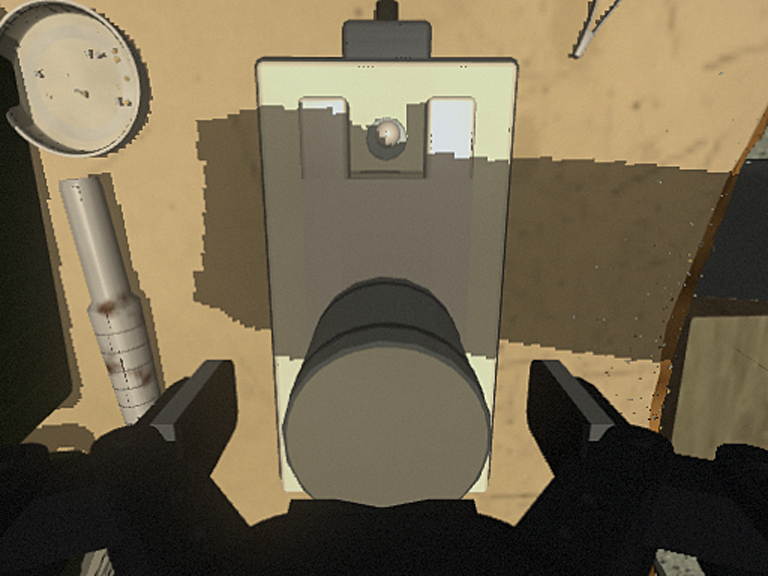

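Run:
```python
from h import *
c=cam("wrist")
f=lambda u,v,z: onz(c,(u+.5)/1.5-.5,(v+.5)/1.5-.5,z)[:2]
a=f(387.5,177,.087);b=f(386,278,.087);w=np.linalg.norm(f(350,150,.087)-f(425,150,.087)); print(np.linalg.norm(a-b),w,np.linalg.norm(f(300,150,.087)-f(475,150,.087)), "tip->notch", f(388,131,.098)-a)
im=cv2.cvtColor(c["image"],cv2.COLOR_RGB2GRAY); print(im[110:125,256],im[178:196,257])
e=f(387,97,.087); print("end->flask edge",np.linalg.norm(e-b))
x=[f(u,285,.087) for u in (340,432)];print(x)
```

```text
0.035171151072577324 0.02494599321819181 0.058184736467445236 tip->notch [-0.00067166 -0.01427921]
[113 113 113  94  64  76  90  95  84  93 112 108 112 109 108] [104 103 103 101 104 108  93  61  59  52  37  41  58  56  55  59  59  57]
end->flask edge 0.06039442628309198
[array([ 0.58418591, -0.11698745]), array([ 0.55127917, -0.11553004])]
```

```bash
python3 -m handwheel '[[[-0.001,0,0],[0,0,0],0.1],[[-0.001,0,0],[0,0,0],0.2],[[-0.001,0,0],[0,0,0],0.28],[[-0.001,0,0],[0,0,0],0.33],[[-0.001,0,0],[0,0,0],0.37],[[-0.001,0,0],[0,0,0],0.41],[[-0.001,0,0],[0,0,0],0.5],[[-0.001,0,0],[0,0,0],0.6]]' 40
python3 -m handwheel '[[[0,0,0],[0,0,0],0.6],[[0,0,0.001],[0,0,0],0.6],[[0,0,0.003],[0,0,0],0.6],[[0,0.001,0.004],[0,0,0],0.6],[[0,0.002,0.004],[0,0,0],0.6],[[0,0.002,0.004],[0,0,0],0.6]]'
python3 -m handwheel '[[[0,0,-0.001],[0,0,0],0.6],[[0,0,-0.002],[0,0,0],0.6],[[0,0,-0.003],[0,0,0],0.6],[[0,0,-0.003],[0,0,0],0.6]]'
```

```text
time: 42.48
position: [0.5674, -0.0956, 0.1204]
tool_rot: [0.0, 0.023, 1.0, -0.0]
force: [1.1, -0.4, 1.3]
finger_gap: 0.601
time: 42.98
position: [0.5668, -0.0933, 0.1239]
tool_rot: [-0.0, 0.023, 1.0, 0.0]
force: [0.8, 0.7, -3.4]
finger_gap: 0.602
time: 43.32
position: [0.5668, -0.0936, 0.1207]
tool_rot: [-0.0, 0.023, 1.0, 0.0]
force: [-0.7, -0.3, -2.1]
finger_gap: 0.602
```

```bash
python3 -m handwheel '[[[0.0008,0,0],[0,0,0],0.6],[[0.0008,0,-0.0005],[0,0,0],0.6],[[0.0008,0,-0.001],[0,0,0],0.6],[[0.0008,0,-0.001],[0,0,0],0.6]]'
python3 -m handwheel '[[[0,0,-0.0005],[0,0,0],0.6],[[0,0,-0.0005],[0,0,0],0.6],[[0,0,-0.0005],[0,0,0],0.6]]'
```

```text
time: 43.65
position: [0.568, -0.0936, 0.1204]
tool_rot: [0.0, 0.023, 1.0, -0.0]
force: [0.0, 0.3, -0.9]
finger_gap: 0.598
time: 43.9
position: [0.568, -0.0936, 0.1204]
tool_rot: [0.0, 0.023, 1.0, -0.0]
force: [-2.5, 0.7, 5.5]
finger_gap: 0.604
```

```bash
python3 -m handwheel '[[[0,0,0.0003],[0,0,0],0.5],[[0,0,0.0003],[0,0,0],0.4],[[0,0,0.0003],[0,0,0],0.36],[[0,0,0.0003],[0,0,0],0.32],[[0,0,0.0003],[0,0,0],0.25],[[0,0,0.0003],[0,0,0],0.15],[[0,0,0.0003],[0,0,0],0.05],[[0,0,0.0003],[0,0,0],0]]'
python3 - <<'E'
from h import *
c=cam("wrist");save(c,"w30.png",None,1.5)
f=lambda u,v,z: onz(c,(u+.5)/1.5-.5,(v+.5)/1.5-.5,z)[:2]
im=cv2.cvtColor(c["image"],cv2.COLOR_RGB2GRAY); print(im[108:125,256],im[178:196,257])
E
python3 -m handwheel '[[[0,0,0.0003],[0,0,0],0],[[0,0,0.02],[0,0,0],0],[[0,0,0.05],[0,0,0],0],[[0,0,0.09],[0,0,0],0],[[0,0,0.13],[0,0,0],0],[[0,0.02,0.17],[0,0,0],0],[[0,0.04,0.21],[0,0,0],0],[[0,0.04,0.22],[0,0,0],0]]'
python3 -m handwheel '[[[0,0,0],[0,0,0],0],[[0,0,0],[0,0,0],0]]'
python3 - <<'E'
from h import *
c=cam("wrist");c=cam("wrist");save(c,"w31.png",(150,0,360,256),2.3)
import pickle; pickle.dump(c,open("w31.pkl","wb"))
o=status.get_obs();print(o["time"],o["position"],o["force"])
E
```

```text
time: 44.57
position: [0.5678, -0.0936, 0.1198]
tool_rot: [-0.0, 0.023, 1.0, 0.0]
force: [0.8, 1.0, 0.0]
finger_gap: 1.003
[116 119  92  62  82  99  90  94 112 109 110 110 110 109 109 106 109] [107 105 105 105 101 104 108  98  73  57  52  42  36  52  61  58  57  57]
time: 45.28
position: [0.5682, -0.0517, 0.3455]
tool_rot: [0.003, 0.022, 1.0, 0.0]
force: [0.7, 0.1, 0.3]
finger_gap: 0.999
time: 45.45
position: [0.5684, -0.0534, 0.3408]
tool_rot: [0.001, 0.023, 1.0, -0.0]
force: [0.5, -0.5, -0.3]
finger_gap: 0.997
45.55 [ 0.56766432 -0.05375745  0.33851296] [ 0.83007008 -0.99477971 -0.94954755]
```

View pics/w30.png

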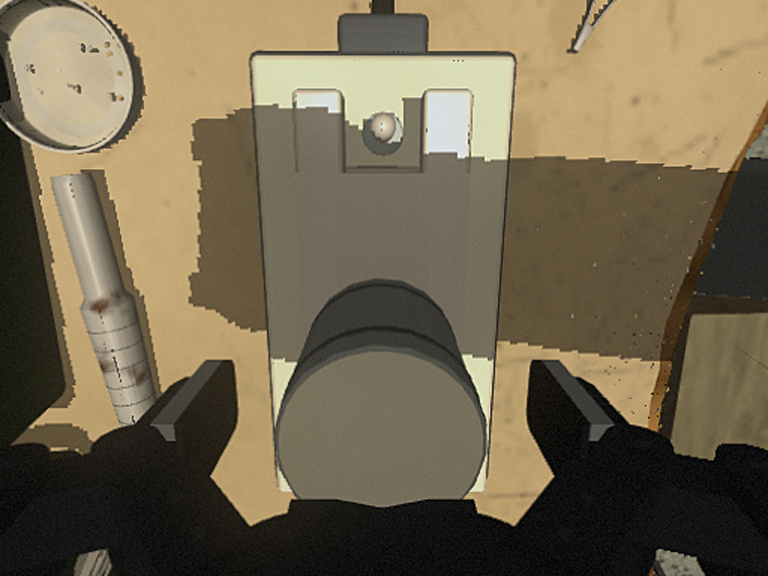

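View pics/w31.png

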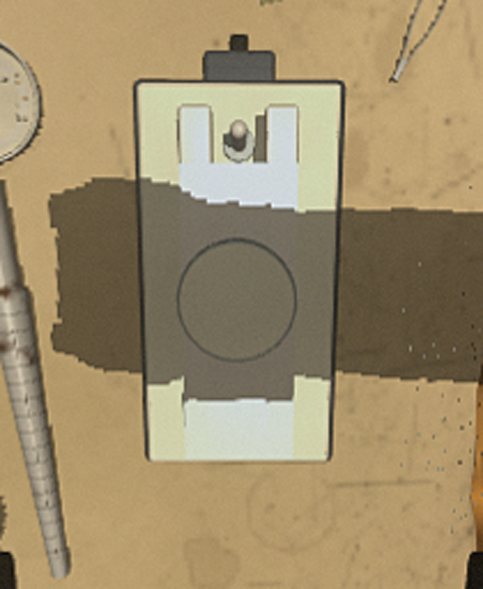

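```bash
python3 -c "
from station import ctrl; print(ctrl.close_job())"
```

```text
the job is handed in; nothing more can be done
None
```

The burnout stack is built and handed in at about 46 s of the 112 s. I placed both tall props, then the tin between them, then the shelf bridged over the props with its notch round the sheath. The flask stands upright on the shelf over the drain hole.

Last checks from the camera images, relative to the hearth:

| Part | Result |
|---|---|
| Props | 100 mm apart; each about 1–2 mm towards the sheath; about 2.5 mm off along their length in the first check |
| Tin | 1.5–2.5 mm from the centre |
| Shelf | centre within about 1 mm; turned about 0.2° from square |
| Sheath | near the middle of the notch; no force spikes seen when placing the shelf |

- **Flask:** I first set it down about 1–3 mm towards the sheath, so I gripped it again and shifted it 2 mm. My checks on its final centring still disagree. A close view puts it about 1 mm off one way, and its top seen from above works out about 1.7 mm off the other way.
- **Shelf level:** I judged this from contact and the pictures; I did not measure it.
- **Short stilt:** it was never touched. The arm was clear of everything when I handed in.

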